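# Lay out the dressing set on the mat

### The arm

A 6-joint arm with a two-finger parallel gripper is mounted at the origin on a cart in front of the work surface, level with it; the furniture and walls round the work are solid. World frame = base frame: x ahead of the robot, y to its left, z up, the work surface at z = 0. Lengths are in m, angles in rad, forces in N, time in s.
With the tool pointing down it reaches from about 0.35 to 0.775 m from the base axis. Payload 5.5 kg.
Tool frame: the origin (TCP) lies midway between the tips of the shut fingers; the grasp point (between the pads) lies 19 mm behind it; z points along the fingers, y is the direction in which the jaws open and shut (so a half turn about z gives the same grasp; the last joint's range is limited). The gripper opens to 85 mm and grips with 20 to 120 N. Pads are 22 mm wide; open, the fingers measure 114 mm over their backs; the gripper's body (76 mm by 85 mm) begins 54 mm behind the grasp point. The pads swing forward as they close: fully open they stand 13 mm farther back than shut.
Start: joints at [-1.264, 0.313, 0.046, 1.304, 0, 1.431], TCP at [0.248, -0.519, 0.231] pointing down, gripper open.
Joint ranges: [-2.76, 2.76], [-0.86, 1.69], [-1.03, 1.26], [-2.2, 2.34], [-1.47, 1.5], [-3.14, 3.14]. Speed limits (rad/s): [2.57, 2.57, 3.14, 3.14, 3.14, 3.14].

### API

Orientations are given as a unit quaternion [w, x, y, z].
In Python, from workcell import env gives the robot as it stands.
- The arm moves only by the shell command python3 -m pendant 'ROWS' [FORCE]. ROWS is JSON, a list of rows, each a list of 3 entries, a list of its own where there are three numbers: the shift along the tool's x, y, z each as a share of 20 mm, from -1 to 1, then the turn about the tool's z as a share of 6 degrees, from -1 to 1, then the closure, from -1 (fully open) to 1 (shut). In form: [[[tx, ty, tz], turn, claw], ...]. A call has 1 to 12 rows; each row shifts and turns the commanded pose from where the row before left it, along the tool's axes as they then stand; what a row does not reach is not made up. A row lasts 1/8 s, in which the tool goes at most 62.5 mm and 10.7 degrees, less where a joint would pass 70% of its speed; a pose out of reach is approached as far as the arm can. A call with a number of a shift or a turn outside -1 to 1 is refused whole. A call with a gripper value outside its range is refused whole. The fingers move at their own pace and stop on an object; FORCE is the grip in N (left out, the last holds). Time passes only in rows, so rows that do not move let the fingers close. It gives the time, the measured TCP pose, the force and the opening at its end, in the units of the state.
- env.get_state(): the state, without advancing time (a new reading comes with each control period).
- env.read_camera(name): name is "scene" or "side" or "wrist"; returns a dict with "color" (480x640x3 uint8, blue, green, red), "mtx" (3x3 intrinsics, pixels), "view" (4x4, takes a point from world to camera coordinates). Camera axes: x right, y down, z forward; pixel columns grow to the right and rows downward; lengths in m; the calibration is good to about 2 mm. A picture is of the moment at which its call begins. There is no depth.
- env.hand_in(): hands the job in, once; it reports no verdict.
Trained networks look in the newest picture that a camera, given by its name, has taken for a name from the list of things; names that differ only in an ending like _2 or _b are one class to them, and where a whole thing is asked for, a point or a joint stands for the part that bears it (a point fixed in the world has none). Each returns a list of dicts, best first, with "p" (0 to 1); they miss things now and then, are a little off and sometimes report something else, mostly with a low value. They report only what shows in the picture. A call takes as long as a camera call.
- env.boxes_of(camera, thing): "location" ([column, row] in pixels, amid what is visible of it).
- env.cut_out(camera, thing): "region" (480x640 bool, what is visible of it) and "location" ([column, row] in pixels, amid what is visible of it).
The state is a dict: "clock": time; "joint_pos": joint angles; "qvel": joint speeds; "tau": joint torques, N m; "tcp_pos": TCP position; "orientation": TCP orientation; "wrist_force": force on the tool from outside, world axes, zero at the start; "ft_torque": the same for the moment, N m; "finger_gap": finger opening in m.
Only numpy, scipy, OpenCV 4.12 (cv2) and the standard library are available. Lean on these libraries where they do the work, as an engineer would, in place of code of your own. Each camera call takes 0.05 s, during which the arm holds its last target.

### The job

Lay out my things on the grey mat in this order, seen from the robot's side and square to the mat: the wooden coaster in the very middle, then the black comb lengthwise just inside the mat's left edge, then the lip balm parallel to it, midway in the gap between comb and coaster. Next put the black earphone case flat on the other side, midway between the coaster and the mat's right edge, everything centred on the mat front to back, and last stand the dark bottle upright in the middle of the coaster. Leave everything else on the desk where it is and do not let the bottle fall over.

Things in the scene. Friction and masses are not known exactly. Their poses are not given: they have to be found in the camera images.
- mat: Thin grey felt mat with a white stitched line near its edge, fixed to the desk, 200 (x) x 300 (y) x 3 mm. Origin: centre of the underside, so its top is 3 mm above the desk. x points to the back (away from the robot), y to the left, turned by up to 0.2 rad.
- coaster: Round light-wood coaster with a cork inlay, diameter 68 mm, 10 mm high, loose. Origin: centre of the underside; z up.
- comb: Black comb-like hairbrush with a handle, 180 mm long (x) and 42 mm wide (y), loose, lying flat. Origin: under the middle of its length. From x = -90 to +20 mm runs the straight handle, 14 mm wide and 10 mm high, to be gripped across y near x = +5 mm; from x = +20 to +90 mm is the bristled head, 42 mm wide and at most 22 mm high. Starts with x roughly pointing away from the robot. Either end may point to the back when laid on the mat.
- lip_balm: Lip balm stick, pink with a white cap, 18 (x) x 68 (y) x 18 mm, loose, lying along its own y; it does not roll. Origin: centre of the underside.
- ear_case: Black rounded earphone case, closed, 47 (x) x 58 (y) x 24 mm, loose, lying flat. Origin: centre of the underside; z up. Either turn of it on the mat will do.
- bottle: Tapered scent bottle of dark-grey and clear glass with a black stopper, 166 mm high, 0.17 kg, loose, upright. Foot 52 mm across. The black stopper, from 112 mm up to the top, is round, up to 42 mm across at the top and narrower below: grip it from above about 145 mm above the foot. Origin: centre of the foot; z up. It is to stand on the coaster's top, 13 mm above the desk.
- tape_roll: Bystander: tan roll of tape, diameter 58 mm, 19 mm high, lying flat. Origin: centre of the underside.
- eraser: Bystander: blue and white eraser, 22 x 50 x 12 mm. Origin: centre of the underside.
- vial: Bystander: small cream vial with a gold cap, diameter 17 mm, 94 mm high, upright at the back. Origin: centre of the foot.

How it is judged:
On the way, in this order (a step that is already met when the one before it is completed fails the run):
1. the coaster lies in the middle of the mat, let go (x of coaster in the frame of mat between -0.012 and 0.012 m and y of coaster in the frame of mat between -0.012 and 0.012 m and z of coaster in the frame of mat between 0 and 0.0075 m and angle between coaster's own z axis and vertical below 0.1 rad and contact force between the fingers and coaster below 0.3 N and linear speed of coaster below 0.02 m/s and angular speed of coaster below 0.3 rad/s), for 0.2 s.
2. the comb lies along the mat's left edge, let go (x of comb in the frame of mat between -0.015 and 0.015 m and y of comb in the frame of mat between 0.104 and 0.141 m and z of comb in the frame of mat between 0 and 0.0075 m and angle between comb's own z axis and vertical below 0.1 rad and angle between the x axis of comb and the x axis of mat, either way round below 0.2 rad and contact force between the fingers and comb below 0.3 N and linear speed of comb below 0.02 m/s and angular speed of comb below 0.3 rad/s), for 0.2 s.
3. the lip balm lies between comb and coaster, let go (x of lip_balm in the frame of mat between -0.015 and 0.015 m and y of lip_balm in the frame of mat between 0.05 and 0.084 m and z of lip_balm in the frame of mat between 0 and 0.0075 m and angle between lip_balm's own z axis and vertical below 0.1 rad and angle between the y axis of lip_balm and the x axis of mat, either way round below 0.26 rad and contact force between the fingers and lip_balm below 0.3 N and linear speed of lip_balm below 0.02 m/s and angular speed of lip_balm below 0.3 rad/s), for 0.2 s.
4. the earphone case lies midway between the coaster and the mat's right edge, let go (x of ear_case in the frame of mat between -0.015 and 0.015 m and y of ear_case in the frame of mat between -0.107 and -0.077 m and z of ear_case in the frame of mat between 0 and 0.0075 m and angle between ear_case's own z axis and vertical below 0.1 rad and contact force between the fingers and ear_case below 0.3 N and linear speed of ear_case below 0.02 m/s and angular speed of ear_case below 0.3 rad/s), for 0.2 s.
5. the bottle stands centred on the coaster, let go (horizontal distance between bottle and coaster below 0.009 m and z of bottle in the frame of coaster between 0.007 and 0.014 m and angle between bottle's own z axis and vertical below 0.1 rad and contact force between the fingers and bottle below 0.3 N and linear speed of bottle below 0.02 m/s and angular speed of bottle below 0.3 rad/s), for 0.2 s.
At the end, for the whole second after the job is handed in: In the mat's frame, all flat, let go, at rest: coaster within 12 mm of centre; comb 104-141 mm left and lip balm 50-84 mm left, along x within 0.2 and 0.26 rad; earphone case 77-107 mm right; these three within 15 mm in x; bottle upright on the coaster, within 9 mm of its axis (all of step 1 and all of step 2 and all of step 3 and all of step 4 and all of step 5); the robot touches nothing.
It fails at once if the tape roll, eraser or vial is moved by more than 30 mm (distance of any of tape_roll, eraser, vial from where it was at the start of the episode above 0.03 m).
It fails at once if the vial is knocked over (angle between vial's own z axis and vertical above 0.6 rad).
It fails at once if the bottle falls over (angle between bottle's own z axis and vertical above 0.7 rad).
It also fails if it takes over 134 s, if anything falls off the work surface, if the arm or the gripper's body presses on something with over 40 N, if the wrist force passes 120 N, or if a joint passes its speed limit or range.

## Working session

There is one attempt and no reset: what is moved stays moved. The work goes in short steps, Python scripts to look and compute and a shell command to move; the robot and the scene stay as the last step left them, time stands still between calls to the robot, and variables do not carry over. Pictures are saved under pics/ and viewed, and the job is handed in when it is done.

```bash
ls; mkdir -p pics
cat > h.py <<'E'
import numpy as np, cv2
from workcell import env
def snap(cam,fn=None):
    r=env.read_camera(cam)
    if fn: cv2.imwrite('pics/'+fn,r['color'])
    return r
def toplane(r,px,z):
    K=np.array(r['mtx']);V=np.array(r['view'])
    d=np.linalg.inv(K)@np.array([px[0],px[1],1.]);R=V[:3,:3];c=-R.T@V[:3,3];d=R.T@d
    return (c+d*(z-c[2])/d[2])[:3]
def proj(r,p):
    V=np.array(r['view']);q=np.array(r['mtx'])@(V[:3,:3]@np.asarray(p,float)+V[:3,3]);return q[:2]/q[2]
E
python3 - <<'E'
from h import *
s=env.get_state();print({k:np.round(v,3) for k,v in s.items()})
for c in('scene','side','wrist'):
    r=snap(c,c+'0.png');V=np.array(r['view']);print(c,(-V[:3,:3].T@V[:3,3]).round(3),V[2,:3].round(2))
E
```

```text
pics
{'clock': np.float64(0.0), 'joint_pos': array([-1.264,  0.314,  0.045,  1.304,  0.   ,  1.431]), 'qvel': array([ 0.001,  0.   ,  0.001, -0.003, -0.   , -0.001]), 'tau': array([ 1.0000e-03, -4.8063e+01,  2.9853e+01,  1.9000e-02, -0.0000e+00,
       -0.0000e+00]), 'tcp_pos': array([ 0.248, -0.518,  0.23 ]), 'orientation': array([-0.001,  0.975,  0.222, -0.   ]), 'wrist_force': array([-1.476,  0.77 ,  0.609]), 'ft_torque': array([-0.001,  0.01 , -0.   ]), 'finger_gap': np.float64(0.085)}
scene [-0.126  0.614  1.048] [ 0.53 -0.4  -0.75]
side [ 0.432 -1.087  0.537] [ 0.12  0.91 -0.39]
wrist [ 0.314 -0.486  0.373] [-0.26 -0.12 -0.96]
```

View pics/scene0.png

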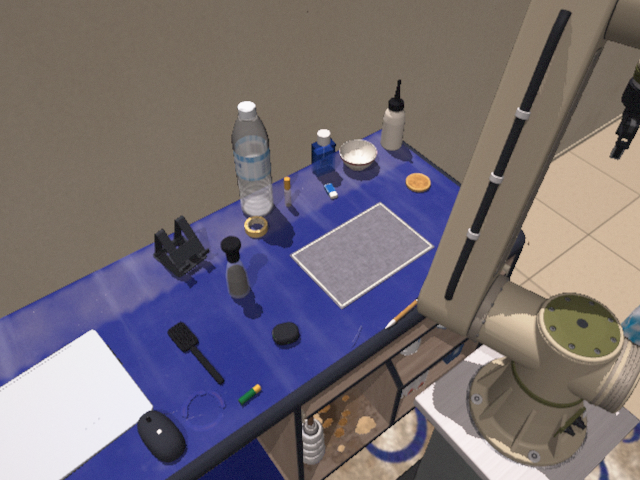

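View pics/side0.png

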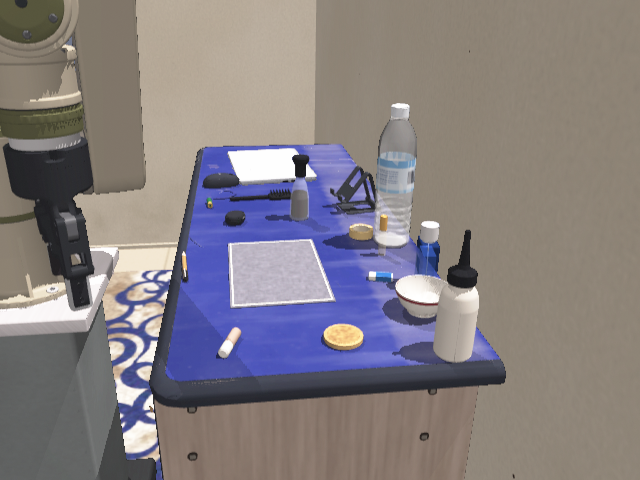

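Run:
```python
from h import *
hz=dict(mat=.003,coaster=.01,comb=.01,lip_balm=.018,ear_case=.024,bottle=.166,tape_roll=.019,eraser=.012,vial=.094)
rs={c:snap(c) for c in('scene','side')}
for n,z in hz.items():
  for c in rs:
    for d in env.cut_out(c,n)[:2]:
      m=d['region'].astype(np.uint8);
      if m.sum()<5: continue
      cs=max(cv2.findContours(m,0,2)[0],key=cv2.contourArea)[:,0,:]
      P=np.array([toplane(rs[c],p,z)[:2] for p in cs])
      rc=cv2.minAreaRect((P*1000).astype(np.float32))
      print(n,c,round(d['p'],2),np.round(d['location']),m.sum(),'mid',toplane(rs[c],d['location'],z)[:2].round(3),'rect mm',np.round(rc[0]),np.round(rc[1]),round(rc[2],1))
```

```text
mat scene 0.7 [360. 254.] 7693 mid [0.497 0.007] rect mm [505.  -4.] [202. 301.] 0.9
mat side 0.98 [275. 275.] 6170 mid [ 0.499 -0.035] rect mm [505.  -8.] [201. 303.] 1.4
mat side 0.6 [381. 234.] 312 mid [0.771 0.155] rect mm [775. 159.] [249.  20.] 74.4
coaster scene 0.72 [415. 183.] 360 mid [ 0.595 -0.27 ] rect mm [ 596. -276.] [63. 73.] 46.9
coaster side 0.66 [342. 338.] 848 mid [ 0.593 -0.292] rect mm [ 596. -285.] [80. 65.] 77.8
comb scene 0.86 [190. 340.] 928 mid [0.53  0.455] rect mm [495. 460.] [180.  43.] 4.5
comb side 0.86 [276. 196.] 330 mid [0.537 0.447] rect mm [496. 460.] [ 88. 165.] 84.3
lip_balm side 0.65 [229. 342.] 323 mid [ 0.407 -0.293] rect mm [ 408. -295.] [84. 20.] 70.5
ear_case scene 0.78 [286. 332.] 498 mid [0.414 0.285] rect mm [416. 286.] [56. 54.] 56.0
ear_case side 0.62 [236. 217.] 226 mid [0.423 0.252] rect mm [421. 249.] [45. 98.] 0.4
bottle scene 0.89 [237. 269.] 1104 mid [0.519 0.325] rect mm [531. 326.] [ 43. 161.] 67.6
bottle side 0.75 [303. 196.] 983 mid [ 0.56  -0.013] rect mm [562.  80.] [449.  42.] 83.2
tape_roll scene 0.57 [256. 220.] 346 mid [0.733 0.155] rect mm [716. 168.] [58. 69.] 56.4
tape_roll side 0.58 [359. 231.] 333 mid [0.715 0.146] rect mm [718. 142.] [96. 55.] 79.0
eraser scene 0.64 [331. 186.] 142 mid [ 0.724 -0.078] rect mm [709. -65.] [27. 58.] 73.0
eraser side 0.5 [378. 276.] 232 mid [ 0.708 -0.077] rect mm [711. -81.] [40. 53.] 83.8
vial scene 0.7 [287. 191.] 183 mid [0.707 0.075] rect mm [709.  73.] [ 15. 103.] 55.2
vial side 0.7 [380. 234.] 300 mid [ 0.714 -0.052] rect mm [718. -51.] [212.  15.] 74.6
```

The scene shows the mat around (360,254), coaster (418,183), comb (195,350), case (286,333) and bottle (237,269). The side view shows the pink lip balm at (229,342). I'll turn the tool first so its axes line up with the world (x toward the robot).

```bash
python3 -m pendant '[[[0,0,0],-1,-1],[[0,0,0],-1,-1],[[0,0,0],-1,-1],[[0,0,0],-1,-1],[[0,0,0],-1,-1],[[0,0,0],-1,-1],[[0,0,0],-1,-1],[[0,0,0],-1,-1],[[0,0,0],-1,-1],[[0,0,0],-1,-1],[[0,0,0],-1,-1],[[0,0,0],-1,-1]]' 40
python3 -m pendant '[[[0,0,0],-1,-1],[[0,0,0],-1,-1],[[0,0,0],-1,-1],[[0,0,0],-1,-1],[[0,0,0],-1,-1],[[0,0,0],-1,-1],[[0,0,0],-1,-1],[[0,0,0],-1,-1],[[0,0,0],-1,-1],[[0,0,0],-1,-1],[[0,0,0],-1,-1],[[0,0,0],-1,-1]]'
python3 -m pendant '[[[0,0,0],-0.86,-1],[[0,0,0],-0.86,-1],[[0,0,0],0,-1]]'
cat >> h.py <<'E'
from scipy.spatial.transform import Rotation as Ro
def go(target,yaw=None):
    "rows-units needed from current measured pose; target xyz world TCP"
    s=env.get_state();q=s['orientation'];R=Ro.from_quat([q[1],q[2],q[3],q[0]]).as_matrix()
    y=np.arctan2(R[1,0],R[0,0]);u=R.T@(np.array(target)-s['tcp_pos'])/.02
    print('t',round(s['clock'],2),'tcp',s['tcp_pos'].round(4),'yaw',np.degrees(y).round(2),'gap',round(float(s['finger_gap']),4),'units',u.round(2),'turn', None if yaw is None else round(-((yaw-np.degrees(y)+180)%360-180)/6,2),'F',np.round(s['wrist_force'],1))
E
python3 -c "
from h import *
go([.596,-.281,.2],180)"
```

```text
clock: 2.65
tcp_pos: [0.2484, -0.5186, 0.2313]
orientation: [0.0, 0.657, 0.754, -0.0]
wrist_force: [0.9, 0.0, 0.1]
finger_gap: 0.0856
clock: 4.15
tcp_pos: [0.2484, -0.5186, 0.2313]
orientation: [0.0, 0.089, 0.996, -0.0]
wrist_force: [-0.9, 0.2, 0.1]
finger_gap: 0.0855
clock: 4.53
tcp_pos: [0.2484, -0.5186, 0.2313]
orientation: [-0.0, 0.001, 1.0, -0.0]
wrist_force: [0.8, 0.3, 0.1]
finger_gap: 0.0852
t 4.53 tcp [ 0.2484 -0.5186  0.2313] yaw 179.86 gap 0.0852 units [-17.35  11.92   1.56] turn -0.02 F [0.8 0.3 0.1]
```

```bash
python3 -m pendant '[[[-1,0.7,0],0,-1],[[-1,0.7,0],0,-1],[[-1,0.7,0],0,-1],[[-1,0.7,0],0,-1],[[-1,0.7,0],0,-1],[[-1,0.7,0],0,-1],[[-1,0.7,0],0,-1],[[-1,0.7,0],0,-1],[[-1,0.7,0],0,-1]]'
python3 -m pendant '[[[-1,0.7,0.3],0,-1],[[-1,0.7,0.3],0,-1],[[-1,0.7,0.3],0,-1],[[-1,0.7,0.3],0,-1],[[-1,0.7,0.3],0,-1],[[-1,0.7,0.3],0,-1],[[-1,0.7,0.3],0,-1],[[-1,0.7,0.3],0,-1],[[-0.35,0.7,0.3],0,-1],[[0,0,0],0,-1]]'
cat >> h.py <<'E'
def look(cam,fn,names):
    r=snap(cam,fn)
    for n,z in names.items():
        for d in env.cut_out(cam,n)[:2]:
            m=d['region'].astype(np.uint8)
            if m.sum()<5: continue
            cs=max(cv2.findContours(m,0,2)[0],key=cv2.contourArea)[:,0,:]
            P=np.array([toplane(r,p,z)[:2] for p in cs])
            rc=cv2.minAreaRect((P*1000).astype(np.float32))
            print(n,cam,round(d['p'],2),np.round(d['location']),m.sum(),'rect mm',np.round(rc[0],1),np.round(rc[1],1),round(rc[2],1),'circ',[np.round(x,1) for x in cv2.minEnclosingCircle((P*1000).astype(np.float32))], 'px box',cs.min(0),cs.max(0))
    return r
E
python3 -c "
from h import *
look('wrist','w1.png',dict(coaster=.01,lip_balm=.018,mat=.003))
go([.596,-.281,.02],180)"
```

```text
clock: 5.65
tcp_pos: [0.4293, -0.3924, 0.2313]
orientation: [0.0, 0.002, 1.0, -0.0]
wrist_force: [-0.8, 0.0, 0.9]
finger_gap: 0.0854
clock: 6.9
tcp_pos: [0.5958, -0.2656, 0.1764]
orientation: [-0.001, -0.0, 1.0, 0.0]
wrist_force: [-0.0, -0.5, 0.2]
finger_gap: 0.0854
coaster wrist 0.6 [305. 219.] 4114 rect mm [ 595.6 -279.4] [66.5 67.8] 42.7 circ [array([ 596.4, -279.1]), np.float64(34.7)] px box [270 183] [343 255]
lip_balm wrist 0.66 [333.   4.] 184 rect mm [ 426.  -259.1] [20.5  5.9] 90.0 circ [array([ 423.6, -259.1]), np.float64(10.3)] px box [316   0] [343   9]
mat wrist 0.58 [542. 116.] 43215 rect mm [511.4 -59.6] [188.9 190.3] 0.6 circ [array([510.4, -59.1]), np.float64(133.0)] px box [439   0] [639 229]
t 7.1 tcp [ 0.5955 -0.2677  0.1777] yaw 179.87 gap 0.0853 units [-0.03 -0.66  7.89] turn -0.02 F [ 0.4 -0.4 -0. ]
```

View pics/w1.png

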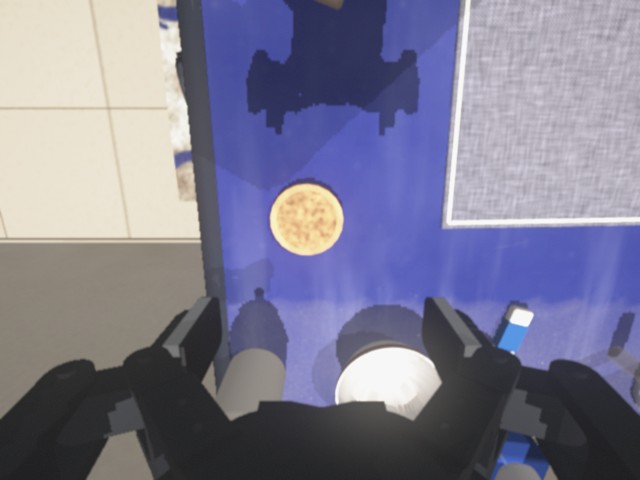

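Wrist view: coaster at pixel (306,219), mat corner at (447,224), bowl at (387,375), and white bottle at (255,380). I'll check clearance to the bowl and bottle.

Run:
```python
from h import *
r=snap('wrist')
for n,p,z in [('bowl front',(385,342),.04),('bottle base?',(250,355),.08),('bottle',(258,292),0),('matcorner',(447,224),.003),('mat up',(462,0),.003),('mat right',(639,219),.003)]: print(n,toplane(r,p,z).round(3))
go([.596,-.279,-.005],180)
```

```text
bowl front [ 0.707 -0.208  0.04 ]
bottle base? [ 0.693 -0.326  0.08 ]
bottle [ 0.674 -0.333  0.   ]
matcorner [ 0.602 -0.148  0.003]
mat up [ 0.418 -0.155  0.003]
mat right [0.598 0.034 0.003]
t 7.15 tcp [ 0.5955 -0.2678  0.1778] yaw 179.86 gap 0.0852 units [-0.02 -0.55  9.14] turn -0.02 F [ 0.4 -0.2  1. ]
```

```bash
python3 -m pendant '[[[0,-0.3,0.9],0,-1],[[0,-0.25,1],0,-1],[[0,0,1],0,-1],[[0,0,1],0,-1],[[0,0,1],0,-1],[[0,0,1],0,-1],[[0,0,1],0,-1],[[0,0,0.8],0,-1],[[0,0,0.8],0,-1],[[0,0,0.5],0,-1],[[0,0,0],0,-1]]'
python3 -m pendant '[[[0,0,0],0,1],[[0,0,0],0,1],[[0,0,0],0,1],[[0,0,0],0,1],[[0,0,0],0,1],[[0,0,0],0,1]]' 40
```

```text
clock: 8.52
tcp_pos: [0.5952, -0.2778, -0.0036]
orientation: [-0.001, 0.001, 1.0, 0.0]
wrist_force: [0.6, 0.1, 1.2]
finger_gap: 0.0854
clock: 9.28
tcp_pos: [0.5967, -0.2786, -0.0013]
orientation: [0.001, 0.001, 1.0, -0.001]
wrist_force: [-0.9, 0.3, 6.2]
finger_gap: 0.0657
```

```bash
python3 -m pendant '[[[0,0,-0.3],0,1],[[0,0,-0.7],0,1],[[0,0,-1],0,1],[[0,0,-1],0,1],[[0,0,-1],0,1],[[0,0,-1],0,1],[[0,0,0],0,1]]'
python3 -c "
from h import *
look('wrist','w2.png',dict(coaster=.1,mat=.003))
go([.503,-.004,.1],180)"
```

```text
clock: 10.15
tcp_pos: [0.5971, -0.2789, 0.0998]
orientation: [0.002, 0.001, 1.0, -0.001]
wrist_force: [-0.7, 0.1, -0.8]
finger_gap: 0.0655
coaster wrist 0.87 [321. 308.] 17974 rect mm [ 602.3 -278.5] [71.6 75. ] 87.6 circ [array([ 602.5, -278.7]), np.float64(37.8)] px box [244 235] [399 381]
mat wrist 0.71 [574. 133.] 32338 rect mm [ 525.  -100.9] [160.1 106.4] 1.1 circ [array([ 524.8, -100.6]), np.float64(95.8)] px box [495   0] [639 252]
t 10.3 tcp [ 0.5953 -0.2778  0.0966] yaw 179.92 gap 0.0654 units [ 4.64 13.68 -0.16] turn -0.01 F [-0.1 -0.6 -0.5]
```

View pics/w2.png

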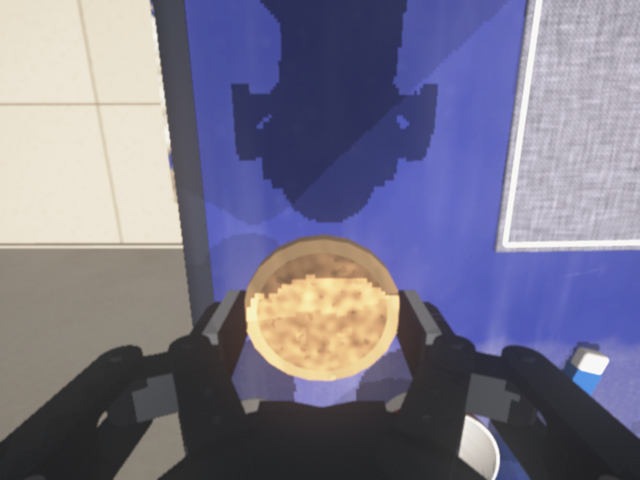

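Held with pads at the coaster's widest points (250–400 px). I'll move across while rising a bit so the whole mat can be seen.

```bash
python3 -m pendant '[[[0,1,-0.5],0,1],[[0,1,-0.5],0,1],[[0,1,-0.5],0,1],[[0,1,-0.5],0,1],[[0,1,-0.5],0,1],[[0,1,-0.5],0,1],[[0,1,-0.5],0,1],[[0,1,-0.5],0,1],[[0,1,0],0,1],[[0,1,0],0,1],[[0,1,0],0,1],[[0,1,0],0,1]]'
python3 -m pendant '[[[0,1,0],0,1],[[0,0.7,0],0,1],[[0,0,0],0,1]]'
cat > mat.py <<'E'
from h import *
import sys
r=look('wrist',sys.argv[1],dict(mat=.003))
d=env.cut_out('wrist','mat')[0];m=d['region'].astype(np.uint8)
cs=max(cv2.findContours(m,0,1)[0],key=cv2.contourArea)[:,0,:]
cs=np.array([c for c in cs if 3<c[0]<636 and 3<c[1]<476])
P=np.array([toplane(r,p,.003)[:2] for p in cs])
from scipy.optimize import least_squares
def f(q,P):
    c,s=np.cos(q[2]),np.sin(q[2]);L=(P-q[:2])@np.array([[c,-s],[s,c]])
    a=np.abs(L)-[.1,.15]
    return np.where(np.maximum(*a.T)>0,np.hypot(*np.maximum(a,0).T),np.maximum(*a.T))
q=np.array([.503,-.004,.02])
for k in range(4):
    e=np.abs(f(q,P));q=least_squares(f,q,args=(P[e<[.02,.012,.006,.004][k]],),loss='soft_l1',f_scale=.001).x
e=np.abs(f(q,P));print('mat',q.round(4),'used',(e<.004).sum(),len(P),'rms',np.sqrt((e[e<.004]**2).mean()).round(5))
E
python3 mat.py w3.png
```

```text
clock: 11.8
tcp_pos: [0.5959, -0.0367, 0.1769]
orientation: [-0.0, 0.001, 1.0, 0.0]
wrist_force: [-0.1, -0.1, -0.4]
finger_gap: 0.0658
clock: 12.18
tcp_pos: [0.5961, -0.003, 0.1773]
orientation: [-0.0, -0.0, 1.0, -0.0]
wrist_force: [0.3, -0.0, -0.4]
finger_gap: 0.0657
mat wrist 0.74 [320. 107.] 77560 rect mm [511.2  -2.7] [188.6 300.3] 0.6 circ [array([509. ,  -3.2]), np.float64(175.5)] px box [133   0] [506 228]
mat [ 0.5032 -0.0028  0.0197] used 752 752 rms 0.00088
```

View pics/w3.png

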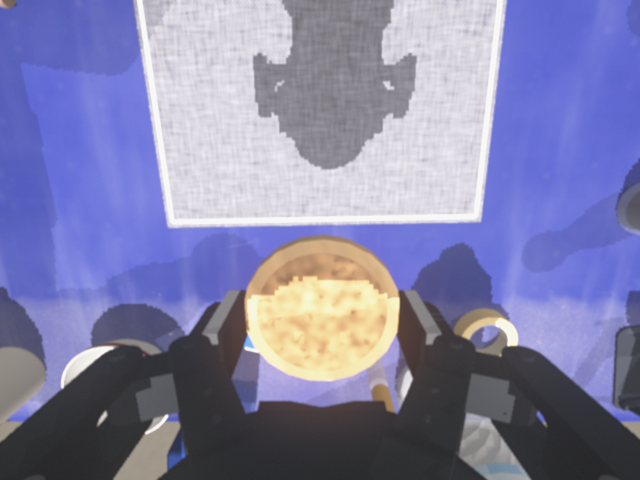

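```bash
python3 -m pendant '[[[0.93,0,0.7],0,1],[[0.93,0,0.8],0,1],[[0.93,0,0.9],0,1],[[0.93,0,1],0,1],[[0.93,0,1],0,1],[[0,0,1],0,1],[[0,0,1],0,1],[[0,0,1],0,1],[[0,0,0.6],0,1],[[0,0,0.4],0,1],[[0,0,0],0,1]]'
python3 -c "
from h import *
go([.503,-.003,.003],180)"
```

```text
clock: 13.7
tcp_pos: [0.503, -0.0041, 0.009]
orientation: [-0.0, 0.001, 1.0, -0.0]
wrist_force: [0.4, -0.4, -1.3]
finger_gap: 0.0656
t 13.7 tcp [ 0.503  -0.0041  0.009 ] yaw 179.9 gap 0.0656 units [-0.    0.06  0.3 ] turn -0.02 F [ 0.4 -0.4 -1.3]
```

```bash
python3 -m pendant '[[[0,0.05,0.3],0,1],[[0,0,0],0,1],[[0,0,0],0,-1],[[0,0,0],0,-1],[[0,0,0],0,-1],[[0,0,0],0,-1],[[0,0,-0.5],0,-1],[[0,0,-1],0,-1],[[0,0,-1],0,-1],[[0,0,-1],0,-1],[[0,0,-1],0,-1],[[0,0,-1],0,-1]]'
python3 -m pendant '[[[1,0,-1],0,-1],[[1,0,-1],0,-1],[[1,0,-1],0,-1],[[0,0,0],0,-1]]'
python3 -c "
from h import *
look('wrist','w4.png',dict(coaster=.013))
go([.49,.459,.2],180)
look('scene','s4.png',dict(coaster=.013,comb=.01,bottle=.166))"
```

```text
clock: 15.2
tcp_pos: [0.5032, -0.003, 0.1147]
orientation: [0.0, 0.001, 1.0, -0.0]
wrist_force: [0.1, -0.3, 0.2]
finger_gap: 0.0851
clock: 15.7
tcp_pos: [0.4433, -0.0029, 0.1753]
orientation: [0.002, 0.001, 1.0, -0.0]
wrist_force: [1.0, 0.5, 0.1]
finger_gap: 0.0853
coaster wrist 0.72 [320. 278.] 3718 rect mm [502.5  -3. ] [67.9 68.4] 48.4 circ [array([502.4,  -1.8]), np.float64(35.4)] px box [287 245] [356 312]
t 15.8 tcp [ 0.4438 -0.003   0.1737] yaw 179.91 gap 0.0855 units [-2.28 23.1  -1.32] turn -0.01 F [-0.3 -0.1 -0.8]
coaster scene 0.62 [361. 247.] 512 rect mm [503.6  -2.9] [63.6 71. ] 50.7 circ [array([503.8,  -1.6]), np.float64(36.7)] px box [349 237] [375 259]
comb scene 0.75 [189. 342.] 793 rect mm [495.1 458.4] [177.4  39.3] 7.0 circ [array([495.1, 457.9]), np.float64(88.9)] px box [168 323] [222 382]
bottle scene 0.8 [237. 269.] 1138 rect mm [531.4 325.5] [ 43.4 163.3] 67.2 circ [array([531.1, 324.6]), np.float64(81.7)] px box [220 236] [249 297]
bottle scene 0.42 [285. 195.] 176 rect mm [645.6 113.9] [13.7 95.5] 55.2 circ [array([646.3, 114.9]), np.float64(47.9)] px box [284 176] [290 205]
```

View pics/w4.png

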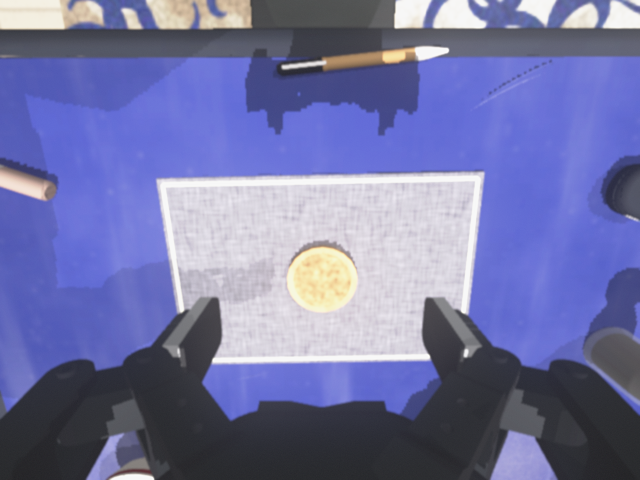

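View pics/s4.png

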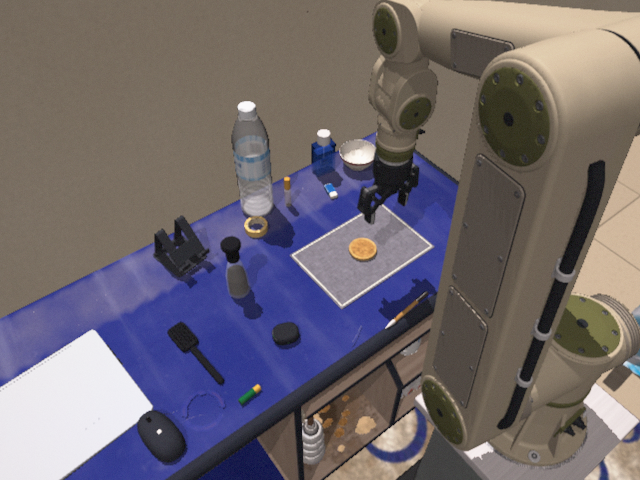

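Coaster is at about (0.5025, -0.0025), which is centred. Going to the comb at safe height, passing on the near side of the bottle.

```bash
python3 -m pendant '[[[0,1,-0.5],0,-1],[[0,1,-0.5],0,-1],[[0,1,-0.5],0,-1],[[0,1,-0.5],0,-1],[[0,1,0],0,-1],[[0,1,0],0,-1],[[0,1,0],0,-1],[[0,1,0],0,-1],[[0,1,0],0,-1],[[0,1,0],0,-1],[[0,1,0],0,-1],[[0,1,0],0,-1]]'
python3 -m pendant '[[[0,1,0],0,-1],[[0,1,0],0,-1],[[0,1,0],0,-1],[[0,1,0],0,-1],[[0,1,0],0,-1],[[0,1,0],0,-1],[[0,1,0],0,-1],[[0,1,0],0,-1],[[0,1,0],0,-1],[[0,1,0],0,-1],[[0,0.9,0],0,-1],[[0,0,0],0,-1]]'
python3 -c "
from h import *
r=look('wrist','w5.png',dict(comb=.01,bottle=0,ear_case=.024))
go([.49,.459,.01],180)
np.save('r5.npy',r['view'])"
```

```text
clock: 17.5
tcp_pos: [0.4435, 0.2379, 0.2124]
orientation: [-0.001, 0.001, 1.0, -0.0]
wrist_force: [0.4, -0.1, -0.8]
finger_gap: 0.0853
clock: 19.0
tcp_pos: [0.4436, 0.4565, 0.2128]
orientation: [-0.0, -0.0, 1.0, -0.0]
wrist_force: [0.6, -0.2, 0.1]
finger_gap: 0.0853
comb wrist 0.85 [322. 283.] 3354 rect mm [494.2 459.5] [179.   41.6] 5.2 circ [array([494. , 461.8]), np.float64(89.5)] px box [308 173] [348 331]
bottle wrist 0.94 [122. 457.] 1591 rect mm [776.4 186.9] [45.  93.7] 58.3 circ [array([771.6, 179. ]), np.float64(47.8)] px box [ 92 431] [141 475]
ear_case wrist 0.9 [149. 191.] 2591 rect mm [418.1 290.7] [59.9 47.6] 70.4 circ [array([418.8, 290.6]), np.float64(30.8)] px box [118 162] [181 214]
t 19.2 tcp [0.4438 0.4546 0.2132] yaw 179.89 gap 0.0853 units [-2.31  0.23 10.16] turn -0.02 F [-0.1  0.6 -0.2]
```

View pics/w5.png

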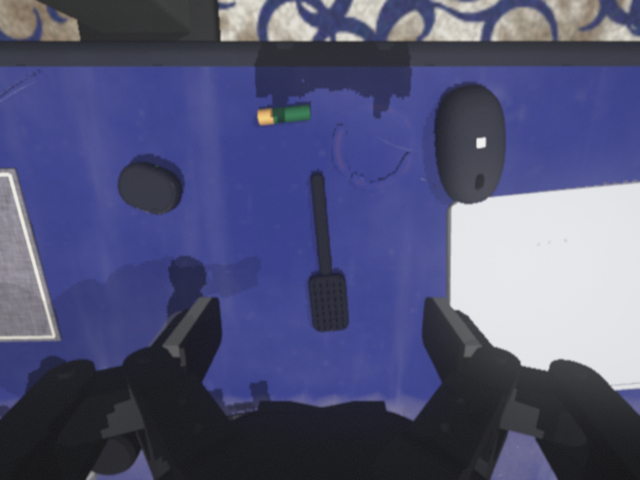

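Comb handle spans (318,172) to (324,272), with the head away from the robot; the case is at (149,190). Computing the grip point on the handle.

Run:
```python
from h import *
r=snap('wrist');m=env.cut_out('wrist','comb')[0]['region']
ys=np.arange(182,264,8);L=[]
for y in ys:
    x=np.where(m[y])[0];L.append(toplane(r,(x.mean(),y),.008)[:2])
L=np.array(L);print((L[[0,-1]]*1000).round(1))
k=np.polyfit(L[:,0],L[:,1],1);print('yaw',np.degrees(np.arctan(k[0])),'y at .499',np.polyval(k,.499))
ys2,xs2=np.where(m);
for y in (ys2.min(),ys2.max(),272):print(y,toplane(r,(np.where(m[y])[0].mean(),y),.01).round(4))
go([.498,.46,.002],185)
```

```text
[[414.4 452.3]
 [500.3 460. ]]
yaw 5.083283690231056 y at .499 0.45971075217409135
174 [0.4062 0.4523 0.01  ]
331 [0.5836 0.4584 0.01  ]
272 [0.5111 0.4632 0.01  ]
t 19.3 tcp [0.4439 0.4545 0.2134] yaw 179.87 gap 0.0851 units [-2.7   0.28 10.57] turn -0.85 F [-1.1 -0.4  0.5]
```

```bash
python3 -m pendant '[[[-1,0.1,1],0,-1],[[-1,0.1,1],0,-1],[[-0.7,0.06,1],0,-1],[[0,0,1],0,-1],[[0,0,1],-0.85,-1],[[0,0,1],0,-1],[[0,0,1],0,-1],[[0,0,1],0,-1],[[0,0,1],0,-1],[[0,0,0.9],0,-1],[[0,0,0.6],0,-1],[[0,0,0],0,-1]]'
python3 -c "
from h import *
go([.498,.4597,.002],185)"
python3 -m pendant '[[[0,0,0],0,1],[[0,0,0],0,1],[[0,0,0],0,1],[[0,0,0],0,1],[[0,0,0],0,1],[[0,0,0],0,1],[[0,0,0],0,1]]' 40
```

```text
clock: 20.8
tcp_pos: [0.4972, 0.4596, 0.0018]
orientation: [-0.001, -0.044, 0.999, -0.001]
wrist_force: [1.1, 0.2, -0.6]
finger_gap: 0.0854
t 20.8 tcp [0.4972 0.4596 0.0018] yaw -174.99 gap 0.0854 units [-0.04  0.   -0.01] turn 0.0 F [ 1.1  0.2 -0.6]
clock: 21.68
tcp_pos: [0.4981, 0.4605, 0.0039]
orientation: [0.0, -0.044, 0.999, 0.0]
wrist_force: [-0.0, 0.3, 4.6]
finger_gap: 0.0123
```

```bash
python3 -m pendant '[[[0,0,-0.3],0,1],[[0,0,-0.7],0,1],[[0,0,-1],0,1],[[0,0,-1],0,1],[[0,0,-1],0,1],[[0,0,-1],0,1],[[0,0,-1],0,1],[[0,0,-1],0,1],[[0,0,-1],0,1],[[0,0,-1],0,1],[[0,0,-1],0,1],[[0,0,-1],0.65,1]]'
python3 -m pendant '[[[0,0,-0.5],0,1],[[0,0,0],0,1]]'
python3 -c "
from h import *
go([.5038,.1203,.23],181.1)
look('wrist','w6.png',dict(comb=.23,bottle=0.166))"
```

```text
clock: 23.18
tcp_pos: [0.4977, 0.4601, 0.2246]
orientation: [0.0, -0.009, 1.0, 0.0]
wrist_force: [0.5, 1.4, -0.9]
finger_gap: 0.0126
clock: 23.42
tcp_pos: [0.4981, 0.4605, 0.2342]
orientation: [0.001, -0.01, 1.0, 0.0]
wrist_force: [0.2, -0.9, -0.9]
finger_gap: 0.0123
t 23.43 tcp [0.4981 0.4605 0.2342] yaw -178.82 gap 0.0123 units [  0.07 -17.01   0.2 ] turn 0.01 F [ 0.2 -0.9 -0.9]
comb wrist 0.81 [322. 237.] 10880 rect mm [482.4 459.1] [155.7  24.4] 2.3 circ [array([482.3, 460.4]), np.float64(77.9)] px box [298  81] [345 406]
bottle wrist 0.88 [140. 326.] 7077 rect mm [555.5 336.1] [ 40.9 131.6] 43.0 circ [array([553.8, 334.5]), np.float64(66.0)] px box [ 72 257] [205 388]
```

View pics/w6.png

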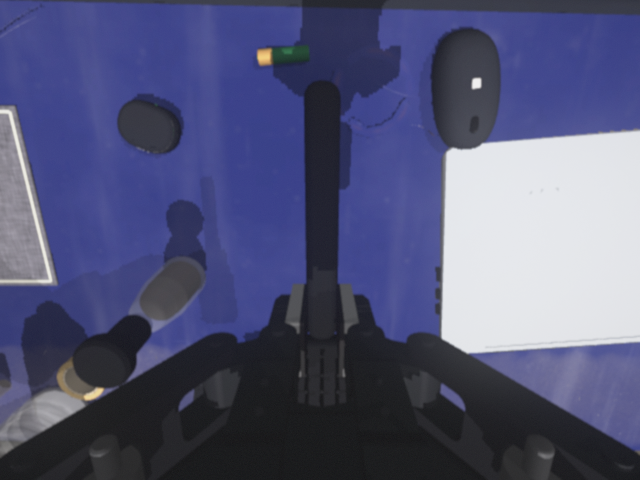

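Comb is held straight in the jaws; the bottle's stopper is at (103,360) and its foot near (178,280). Carrying over it.

```bash
python3 -m pendant '[[[0,-1,0],0,1],[[0,-1,0],0,1],[[0,-1,0],0,1],[[0,-1,0],0,1],[[0,-1,0],0,1],[[0,-1,0],0,1],[[0,-1,0],0,1],[[0,-1,0],0,1],[[0,-1,0],0,1],[[0,-1,0],0,1],[[0,-1,0],0,1],[[0,-1,0],0,1]]'
python3 -m pendant '[[[0,-1,0],0,1],[[0,-1,0.3],0,1],[[0,-1,0.6],0,1],[[0,-1,1],0,1],[[0,-1,1],0,1],[[0,0,1],0,1],[[0,0,1],0,1],[[0,0,1],0,1],[[0,0,1],0,1],[[0,0,0],0,1]]'
python3 -c "
from h import *
go([.5038,.1203,.007],181.1)
look('wrist','w7.png',dict(comb=.09,bottle=0.166,mat=.003))"
```

```text
clock: 25.08
tcp_pos: [0.5026, 0.219, 0.2333]
orientation: [0.0, -0.01, 1.0, -0.0]
wrist_force: [0.1, 0.1, -0.2]
finger_gap: 0.0122
clock: 26.32
tcp_pos: [0.5028, 0.1196, 0.0936]
orientation: [-0.002, -0.01, 1.0, -0.0]
wrist_force: [0.2, 0.4, -0.2]
finger_gap: 0.0127
t 26.32 tcp [0.5028 0.1196 0.0936] yaw -178.9 gap 0.0127 units [-0.07  0.04  4.33] turn 0.0 F [ 0.2  0.4 -0.2]
comb wrist 0.8 [319. 239.] 11048 rect mm [486.3 121.1] [ 24.2 155.2] 90.0 circ [array([486.3, 118.3]), np.float64(77.6)] px box [298  80] [345 406]
bottle wrist 0.94 [583. 380.] 9198 rect mm [488.3 186.5] [49.7 17.5] 53.4 circ [array([489.8, 185.3]), np.float64(25.2)] px box [516 321] [639 453]
mat wrist 0.62 [159. 198.] 74749 rect mm [503.2 -13. ] [198.6 243.4] 1.1 circ [array([502.9, -13.3]), np.float64(155.9)] px box [ 0 90] [305 361]
```

View pics/w7.png

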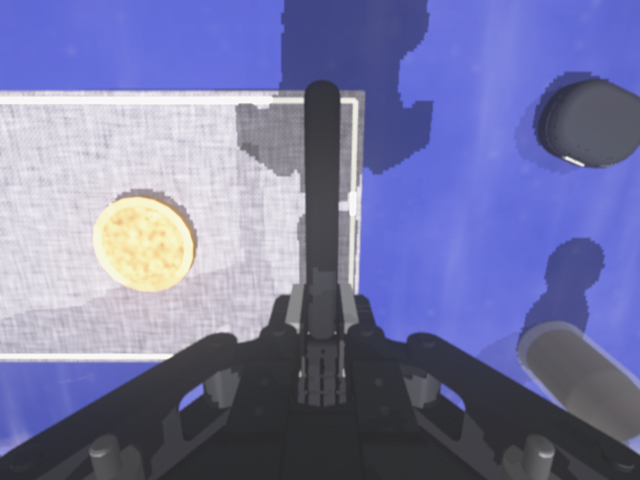

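```bash
python3 -m pendant '[[[-0.05,0,1],0,1],[[0,0,1],0,1],[[0,0,1],0,1],[[0,0,0.7],0,1],[[0,0,0.4],0,1],[[0,0,0.2],0,1],[[0,0,0],0,1]]'
python3 -m pendant '[[[0,0,0.1],0,1],[[0,0,0],0,1]]'
```

```text
clock: 27.4
tcp_pos: [0.5057, 0.1203, 0.0094]
orientation: [0.0, -0.01, 1.0, -0.0]
wrist_force: [0.2, 0.3, -0.0]
finger_gap: 0.0123
clock: 27.65
tcp_pos: [0.5056, 0.1203, 0.0075]
orientation: [0.0, -0.01, 1.0, -0.0]
wrist_force: [0.7, -0.4, 0.4]
finger_gap: 0.0126
```

```bash
python3 -m pendant '[[[0,0,0.1],0,0.4],[[0,0,0],0,0.2],[[0,0,0],0,-0.2],[[0,0,0],0,-0.2],[[0,0,-0.5],0,-0.3],[[0,0,-1],0,-1],[[0,0,-1],0,-1],[[0,0,-1],0,-1],[[0,0,-1],0,-1],[[0,0,-1],0,-1],[[0,0,-1],0,-1],[[0,0,-1],0,-1]]'
python3 -m pendant '[[[1,0,-1],0,-1],[[1,0,-1],0,-1],[[1,0,0],0,-1],[[0,0,0],0,-1]]'
cat > inmat.py <<'E'
from h import *
import sys
M=np.array([.5032,-.0028]);a=.0197
def im(p): 
    c,s=np.cos(a),np.sin(a);return (np.array([[c,s],[-s,c]])@(np.asarray(p)[:2]-M)*1000).round(1)
E
python3 -c "
from inmat import *
look('wrist','w8.png',dict(comb=.013,coaster=.013))
go([.408,-.295,.17],181.1)"
```

```text
clock: 29.15
tcp_pos: [0.5055, 0.1203, 0.1567]
orientation: [0.0, -0.01, 1.0, -0.0]
wrist_force: [-0.1, 0.1, -0.6]
finger_gap: 0.0855
clock: 29.65
tcp_pos: [0.4446, 0.1192, 0.1963]
orientation: [0.0, -0.01, 1.0, 0.0]
wrist_force: [0.4, -0.2, 0.3]
finger_gap: 0.0857
comb wrist 0.8 [320. 298.] 3806 rect mm [502.  121.6] [ 42.7 180.4] 89.6 circ [array([502. , 125.4]), np.float64(90.5)] px box [301 181] [342 347]
coaster wrist 0.6 [200. 268.] 3364 rect mm [501.8  -1.7] [66.7 69.9] 10.4 circ [array([503. ,  -1.2]), np.float64(35.6)] px box [167 236] [235 299]
t 29.8 tcp [0.4462 0.1192 0.1955] yaw -178.89 gap 0.0855 units [  2.31 -20.67   1.28] turn 0.0 F [ 1.3  1.3 -0.5]
```

View pics/w8.png

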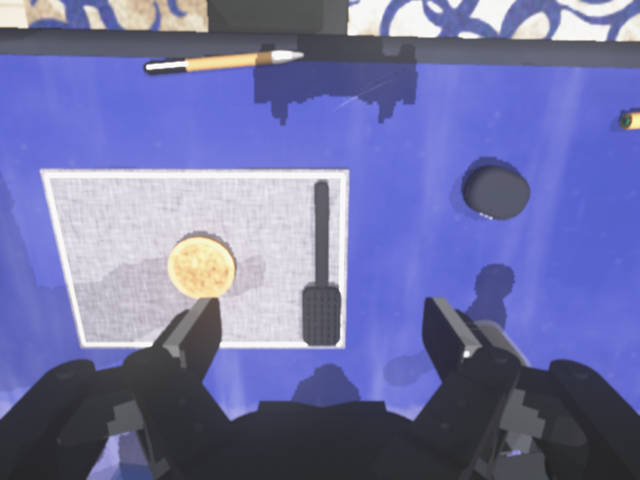

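Comb sits at mat coordinates of about (1,124) mm, coaster unchanged. Now the lip balm.

```bash
python3 -m pendant '[[[0.1,-1,0],0,-1],[[0.1,-1,0],0,-1],[[0.1,-1,0],0,-1],[[0.1,-1,0],0,-1],[[0.1,-1,0],0,-1],[[0.1,-1,0],0,-1],[[0.1,-1,0],0,-1],[[0.1,-1,0],0,-1],[[0.1,-1,0],0,-1],[[0.1,-1,0],0,-1],[[0.1,-1,0],0,-1],[[0.1,-1,0],0,-1]]'
python3 -m pendant '[[[0.1,-1,0],0,-1],[[0.1,-1,0],0,-1],[[0.1,-1,0],0,-1],[[0.1,-1,0],0,-1],[[0.1,-1,0],0,-1],[[0.1,-1,0.3],0,-1],[[0.1,-1,0.3],0,-1],[[0.1,-1,0.4],0,-1],[[0.1,-0.7,0.3],0,-1],[[0,0,0],0,-1]]'
python3 -c "
from h import *
look('wrist','w9.png',dict(lip_balm=.012))
go([.408,-.295,.006],251)"
```

```text
clock: 31.3
tcp_pos: [0.4267, -0.1223, 0.195]
orientation: [-0.0, -0.01, 1.0, 0.0]
wrist_force: [0.1, 1.0, 0.9]
finger_gap: 0.0852
clock: 32.55
tcp_pos: [0.4111, -0.2962, 0.1684]
orientation: [-0.0, -0.009, 1.0, 0.001]
wrist_force: [0.4, -0.9, -0.5]
finger_gap: 0.0854
lip_balm wrist 0.62 [339. 216.] 1527 rect mm [ 406.2 -279.9] [69.3 18.8] 71.1 circ [array([ 407.6, -280.4]), np.float64(34.8)] px box [301 196] [377 237]
t 32.65 tcp [ 0.4114 -0.2953  0.1692] yaw -178.89 gap 0.085 units [0.17 0.01 8.16] turn -11.65 F [ 0.3 -0.4  0.5]
```

View pics/w9.png

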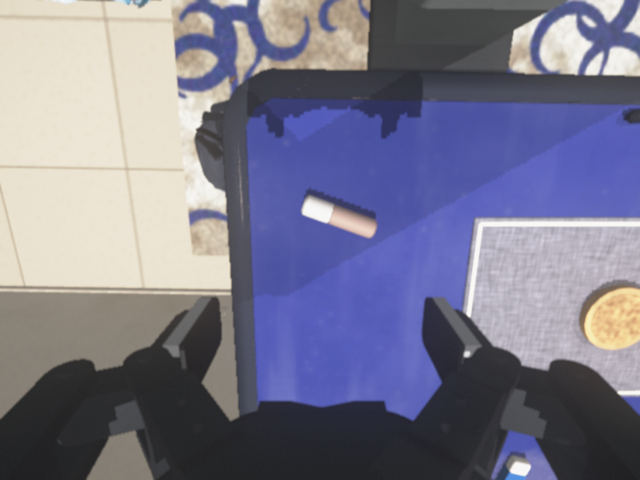

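Lip balm at pixel (339,216), world (0.4065,-0.280), axis 71°. Turning and descending.

```bash
python3 -m pendant '[[[0.24,0.77,0],0,-1],[[0,0,0.3],-1,-1],[[0,0,0.5],-1,-1],[[0,0,0.6],-1,-1],[[0,0,0.6],-1,-1],[[0,0,0.6],-1,-1],[[0,0,0.6],-1,-1],[[0,0,0.6],-1,-1],[[0,0,0.6],-1,-1],[[0,0,0.6],-1,-1],[[0,0,0.6],-1,-1],[[0,0,0.6],-1,-1]]'
python3 -m pendant '[[[0,0,0.7],-0.65,-1],[[0,0,0.7],0,-1],[[0,0,0.6],0,-1],[[0,0,0],0,-1]]'
python3 -c "
from h import *
r=look('wrist','w10.png',dict(lip_balm=.018))
go([.4065,-.28,.005],251)"
```

```text
clock: 34.15
tcp_pos: [0.4064, -0.2787, 0.0456]
orientation: [0.0, -0.555, 0.832, -0.0]
wrist_force: [0.6, -0.6, 0.5]
finger_gap: 0.0853
clock: 34.65
tcp_pos: [0.4058, -0.2793, 0.0044]
orientation: [-0.0, -0.581, 0.814, 0.001]
wrist_force: [-0.4, -0.3, -0.1]
finger_gap: 0.0852
lip_balm wrist 0.65 [321. 302.] 5893 rect mm [ 405.4 -282.7] [70.1 17.2] 70.9 circ [array([ 405.2, -282.7]), np.float64(35.1)] px box [298 228] [340 380]
t 34.75 tcp [ 0.4065 -0.2802  0.0054] yaw -108.99 gap 0.0851 units [-0.01  0.01  0.02] turn 0.0 F [-0.2 -0.6  0.3]
```

View pics/w10.png

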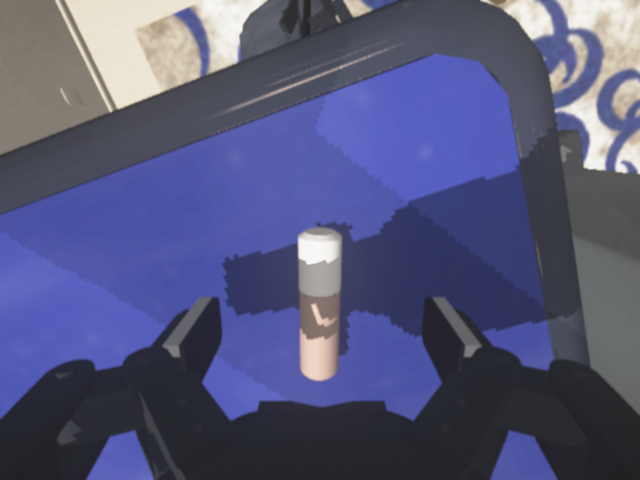

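```bash
python3 -m pendant '[[[0,0,0],0,1],[[0,0,0],0,1],[[0,0,0],0,1],[[0,0,0],0,1],[[0,0,0],0,1],[[0,0,0],0,1],[[0,0,0],0,1]]' 40
python3 -m pendant '[[[0,0,-0.3],0,1],[[0,0,-0.7],0,1],[[0,0,-1],1,1],[[0,0,-1],1,1],[[0,0,-1],1,1],[[0,0,-1],1,1],[[0,0,-1],1,1],[[0,0,0],1,1],[[0,0,0],1,1],[[0,0,0],1,1],[[0,0,0],1,1],[[0,0,0],1,1]]'
python3 -m pendant '[[[0,0,0],1,1],[[0,0,0],0.65,1],[[0,0,0],0,1]]'
python3 -c "
from inmat import *
a=.0197;p=[.5032+.002-.066*a,-.0028+.066];print(p)
go([p[0],p[1],.1],181.1)
look('side','d11.png',dict(lip_balm=.018))"
```

```text
clock: 35.62
tcp_pos: [0.4067, -0.2805, 0.0056]
orientation: [0.0, -0.581, 0.814, -0.0]
wrist_force: [0.8, -0.2, 4.3]
finger_gap: 0.0173
clock: 37.12
tcp_pos: [0.4064, -0.2802, 0.1261]
orientation: [0.0, -0.094, 0.996, -0.0]
wrist_force: [-0.1, -1.1, -0.1]
finger_gap: 0.0173
clock: 37.5
tcp_pos: [0.4065, -0.2803, 0.126]
orientation: [0.0, -0.01, 1.0, -0.0]
wrist_force: [0.8, 0.0, -0.1]
finger_gap: 0.017
[0.5038998, 0.0632]
t 37.5 tcp [ 0.4065 -0.2803  0.126 ] yaw -178.84 gap 0.017 units [-5.22 17.07  1.29] turn 0.01 F [ 0.8  0.  -0.1]
lip_balm side 0.8 [220. 275.] 345 rect mm [372.2 -61.5] [29.4 50.9] 2.4 circ [array([373.1, -62.9]), np.float64(27.4)] px box [204 272] [219 283]
lip_balm side 0.75 [285. 239.] 624 rect mm [508.   89.9] [170.7  69.7] 8.5 circ [array([506.1, 102.8]), np.float64(85.4)] px box [236 235] [310 248]
```

View pics/d11.png

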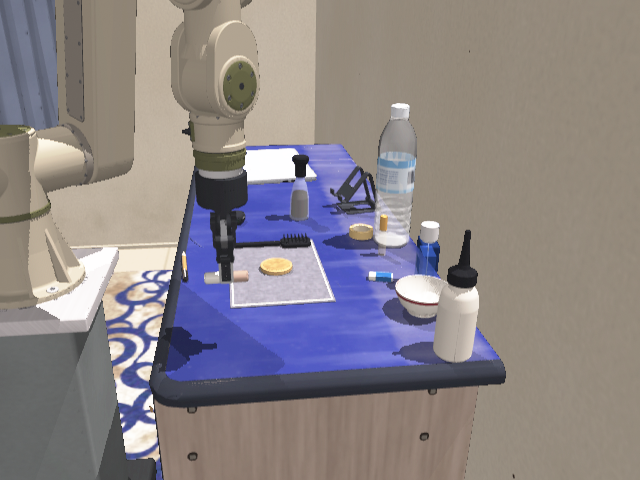

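Lip balm held level at (226,277) px. Moving over the mat.

```bash
python3 -m pendant '[[[-0.3,0.95,0],0,1],[[-0.3,0.95,0],0,1],[[-0.3,0.95,0],0,1],[[-0.3,0.95,0],0,1],[[-0.3,0.95,0],0,1],[[-0.3,0.95,0],0,1],[[-0.3,0.95,0],0,1],[[-0.3,0.95,0],0,1],[[-0.3,0.95,0],0,1],[[-0.3,0.95,0],0,1],[[-0.3,0.95,0],0,1],[[-0.3,0.95,0],0,1]]'
python3 -m pendant '[[[-0.3,0.95,0],0,1],[[-0.3,0.95,0.2],0,1],[[-0.3,0.95,0.4],0,1],[[-0.3,0.95,0.4],0,1],[[-0.3,0.95,0.4],0,1],[[-0.1,0.9,0.4],0,1],[[0,0,0.5],0,1],[[0,0,0],0,1]]'
python3 -c "
from h import *
go([.5039,.0632,.009],181.1)
look('wrist','w12.png',dict(lip_balm=.09,comb=.013,coaster=.013))"
```

```text
clock: 39.1
tcp_pos: [0.4737, -0.0492, 0.1253]
orientation: [-0.0, -0.01, 1.0, 0.0]
wrist_force: [0.2, -0.3, -0.2]
finger_gap: 0.017
clock: 40.1
tcp_pos: [0.5026, 0.0628, 0.0783]
orientation: [-0.001, -0.01, 1.0, -0.0]
wrist_force: [0.2, -0.3, -0.4]
finger_gap: 0.0171
t 40.1 tcp [0.5026 0.0628 0.0783] yaw -178.85 gap 0.0171 units [-0.07  0.02  3.47] turn 0.01 F [ 0.2 -0.3 -0.4]
lip_balm wrist 0.73 [318. 300.] 5880 rect mm [500.2  63.2] [70.7 17.6] 1.2 circ [array([500.1,  63.9]), np.float64(35.4)] px box [300 229] [343 380]
comb wrist 0.98 [412. 258.] 6994 rect mm [489.9 115.1] [151.6  40. ] 6.5 circ [array([489.2, 122. ]), np.float64(75.9)] px box [376 109] [436 342]
comb wrist 0.74 [627. 371.] 1898 rect mm [589.5 279.4] [64.6 24.8] 15.8 circ [array([586.5, 290.1]), np.float64(32.3)] px box [603 334] [639 408]
coaster wrist 0.62 [218. 255.] 8443 rect mm [502.8  -1.5] [67.7 68.1] 18.3 circ [array([503.5,  -1. ]), np.float64(35.0)] px box [167 201] [273 302]
```

View pics/w12.png

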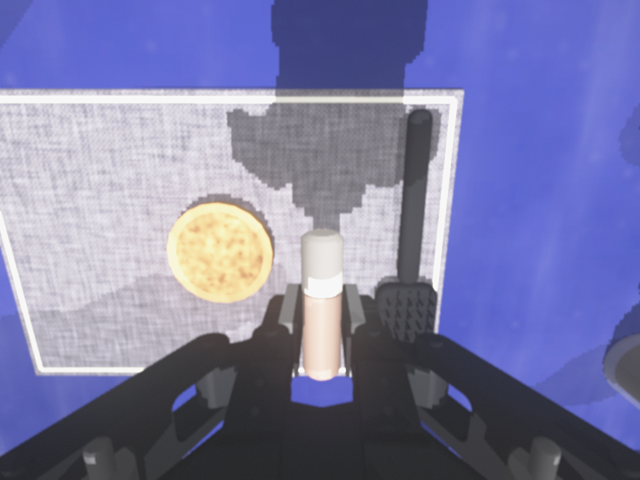

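```bash
python3 -m pendant '[[[-0.05,0,1],0,1],[[0,0,1],0,1],[[0,0,0.7],0,1],[[0,0,0.4],0,1],[[0,0,0.25],0,1],[[0,0,0],0,1]]'
python3 -c "
from h import *
go([.5039,.0632,.0085],181.1)"
```

```text
clock: 41.05
tcp_pos: [0.5049, 0.0627, 0.0123]
orientation: [0.0, -0.01, 1.0, -0.0]
wrist_force: [-0.5, -0.4, -0.9]
finger_gap: 0.0171
t 41.05 tcp [0.5049 0.0627 0.0123] yaw -178.88 gap 0.0171 units [0.05 0.03 0.19] turn 0.0 F [-0.5 -0.4 -0.9]
```

```bash
python3 -m pendant '[[[0,0.02,0.2],0,1],[[0,0,0],0,1],[[0,0,0],0,0.35],[[0,0,0],0,0.35],[[0,0,0],0,0.35],[[0,0,-0.5],0,0.35],[[0,0,-1],0,0.35],[[0,0,-1],0,0.35],[[0,0,-1],0,-1],[[0,0,-1],0,-1],[[0,0,-1],0,-1],[[0,0,-1],0,-1]]'
python3 -m pendant '[[[1,0.5,-1],0,-1],[[1,1,-1],0,-1],[[0.8,1,-1],0,-1],[[0,0,0],0,-1]]'
python3 -c "
from inmat import *
look('wrist','w13.png',dict(lip_balm=.021,comb=.013,coaster=.013,ear_case=.024))
go([.418,.2906,.1],160)"
```

```text
clock: 42.55
tcp_pos: [0.5048, 0.0631, 0.1397]
orientation: [0.0, -0.01, 1.0, -0.0]
wrist_force: [0.6, -0.8, -0.2]
finger_gap: 0.0853
clock: 43.05
tcp_pos: [0.4479, 0.1129, 0.2005]
orientation: [0.002, -0.011, 1.0, 0.0]
wrist_force: [0.2, 0.8, -0.6]
finger_gap: 0.0855
lip_balm wrist 0.7 [271. 266.] 1162 rect mm [503.1  64.5] [71.1 18.6] 1.3 circ [array([503. ,  65.5]), np.float64(35.7)] px box [262 234] [282 300]
comb wrist 0.59 [326. 288.] 3699 rect mm [501.3 121.1] [178.3  41.2] 0.6 circ [array([501.8, 120.4]), np.float64(89.6)] px box [308 177] [346 340]
coaster wrist 0.8 [210. 264.] 3199 rect mm [503.1  -1.3] [65.5 67.4] 19.7 circ [array([502.3,  -2.5]), np.float64(35.1)] px box [176 232] [241 293]
ear_case wrist 0.81 [498. 190.] 2808 rect mm [418.5 279.5] [62.6 45.5] 68.6 circ [array([417.2, 280.2]), np.float64(31.5)] px box [468 161] [535 215]
t 43.3 tcp [0.4478 0.1115 0.1976] yaw -178.93 gap 0.0855 units [1.32 8.98 4.88] turn 3.51 F [-0.8  0.5 -0.1]
```

View pics/w13.png

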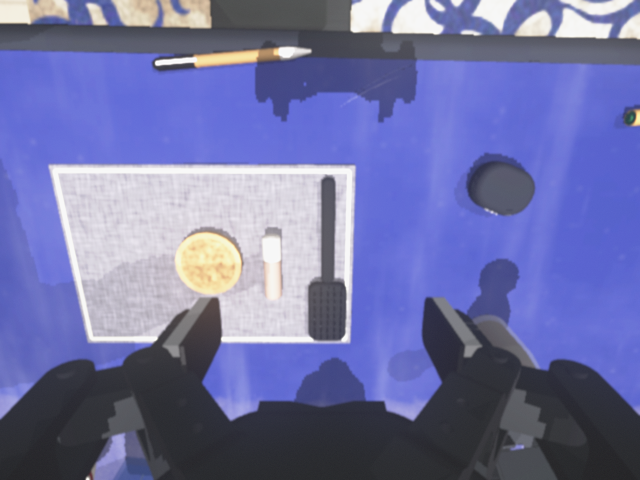

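Lip balm is at mat y ≈ 67 mm, the rest unchanged. The case is near (0.418,0.285), long axis about 70°, so I'll grip across its 47 mm side. Hover and turn.

```bash
python3 -m pendant '[[[0.17,1,0],0,-1],[[0.17,1,0],0,-1],[[0.17,1,0],0,-1],[[0.17,1,0],0,-1],[[0.17,1,0],0,-1],[[0.17,1,0],0,-1],[[0.17,1,0],0,-1],[[0.17,1,0],0,-1],[[0.1,0.7,0],0,-1],[[0,0,0.5],-1,-1],[[0,0,0.5],-1,-1],[[0,0,0.5],-1,-1]]'
python3 -m pendant '[[[0,0,0.5],-1,-1],[[0,0,0.5],-1,-1],[[0,0,0.5],-1,-1],[[0,0,0.5],-1,-1],[[0,0,0.5],-1,-1],[[0,0,0.5],-1,-1],[[0,0,0],-1,-1],[[0,0,0],-1,-1],[[0,0,0],-0.5,-1],[[0,0,0],0,-1]]'
python3 -c "
from h import *
r=look('wrist','w14.png',dict(ear_case=.02,bottle=.166))
go([.418,.285,.005],250)
look('scene','s14.png',dict(bottle=.166,ear_case=.02))"
```

```text
clock: 44.8
tcp_pos: [0.4154, 0.2851, 0.1674]
orientation: [-0.0, -0.168, 0.986, -0.0]
wrist_force: [0.4, 0.3, -0.4]
finger_gap: 0.0854
clock: 46.05
tcp_pos: [0.4154, 0.2851, 0.1078]
orientation: [-0.0, -0.574, 0.819, -0.0]
wrist_force: [-0.8, 1.0, -1.2]
finger_gap: 0.0856
ear_case wrist 0.57 [314. 244.] 4498 rect mm [419.4 284. ] [59.9 45.8] 71.3 circ [array([418.9, 284.2]), np.float64(30.1)] px box [283 203] [348 284]
bottle wrist 0.69 [109. 339.] 5559 rect mm [476.5 251.5] [58.1 16.5] 17.8 circ [array([476.7, 251. ]), np.float64(29.1)] px box [ 10 296] [162 407]
t 46.2 tcp [0.4153 0.2852 0.1081] yaw -109.95 gap 0.0856 units [-0.04 -0.13  5.15] turn 0.01 F [-0.   0.5  0.1]
bottle scene 0.77 [235. 268.] 1056 rect mm [531.3 325.3] [ 41.2 161.3] 65.9 circ [array([531. , 324.4]), np.float64(80.6)] px box [221 236] [248 297]
```

View pics/w14.png

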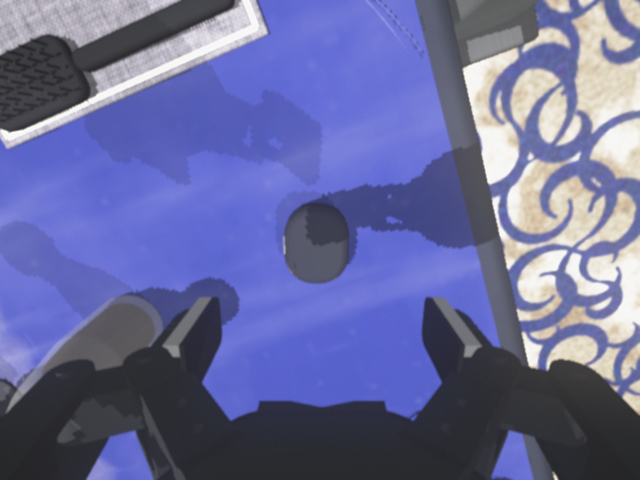

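Run:
```python
from h import *
r=snap('wrist')
for p in [(161,318),(125,296),(108,306)]: print(toplane(r,p,0).round(3))
print('tcp proj',proj(r,[.419,.284,.0]))
R=r
go([.419,.284,.005],250.5)
```

```text
[0.563 0.306 0.   ]
[0.58  0.278 0.   ]
[0.598 0.282 0.   ]
tcp proj [316.19993576 236.41121212]
t 46.4 tcp [0.4153 0.2854 0.1082] yaw -109.9 gap 0.0856 units [-0.   -0.2   5.16] turn -0.07 F [0.5 0.3 0.2]
```

```bash
python3 -m pendant '[[[0,-0.2,0.8],0,-1],[[0,0,1],0,-1],[[0,0,1],0,-1],[[0,0,1],0,-1],[[0,0,0.8],0,-1],[[0,0,0.6],0,-1],[[0,0,0],0,-1]]'
python3 -m pendant '[[[0,0,0],0,1],[[0,0,0],0,1],[[0,0,0],0,1],[[0,0,0],0,1],[[0,0,0],0,1],[[0,0,0],0,1]]' 40
python3 -c "
from h import *
go([.419,.284,.005],250.5)"
```

```text
clock: 47.28
tcp_pos: [0.418, 0.2835, 0.0029]
orientation: [-0.001, -0.574, 0.819, 0.0]
wrist_force: [-0.1, -0.5, 1.1]
finger_gap: 0.085
clock: 48.02
tcp_pos: [0.4198, 0.2844, 0.0051]
orientation: [0.001, -0.574, 0.819, -0.0]
wrist_force: [0.1, -0.1, 6.0]
finger_gap: 0.0453
t 48.02 tcp [0.4198 0.2844 0.0051] yaw -109.88 gap 0.0453 units [0.03 0.03 0.  ] turn -0.06 F [ 0.1 -0.1  6. ]
```

```bash
python3 -m pendant '[[[0,0,-0.3],0,1],[[0,0,-0.7],0,1],[[0,0,-1],0,1],[[0,0,-1],1,1],[[0,0,-1],1,1],[[0,0,-1],1,1],[[0,0,-1],1,1],[[0,0,0],1,1],[[0,0,0],1,1],[[0,0,0],1,1],[[0,0,0],1,1],[[0,0,0],1,1]]'
python3 -m pendant '[[[0,0,0],1,1],[[0,0,0],1,1],[[0,0,0],0.5,1],[[0,0,0],0,1]]'
python3 -c "
from h import *
go([.505,-.0948,.1],181.1)
look('wrist','w15.png',dict(ear_case=.12))"
```

```text
clock: 49.52
tcp_pos: [0.4189, 0.284, 0.125]
orientation: [0.0, -0.138, 0.99, -0.0]
wrist_force: [0.8, 1.3, -0.3]
finger_gap: 0.045
clock: 50.02
tcp_pos: [0.4189, 0.284, 0.1249]
orientation: [0.0, -0.01, 1.0, 0.0]
wrist_force: [-0.4, -0.0, 0.3]
finger_gap: 0.0452
t 50.02 tcp [0.4189 0.284  0.1249] yaw -178.84 gap 0.0452 units [ -3.92 -19.02   1.24] turn 0.01 F [-0.4 -0.   0.3]
ear_case wrist 0.87 [319. 310.] 12269 rect mm [428.5 284.6] [71.1 51.5] 1.2 circ [array([428.4, 284.3]), np.float64(36.0)] px box [268 245] [375 378]
```

View pics/w15.png

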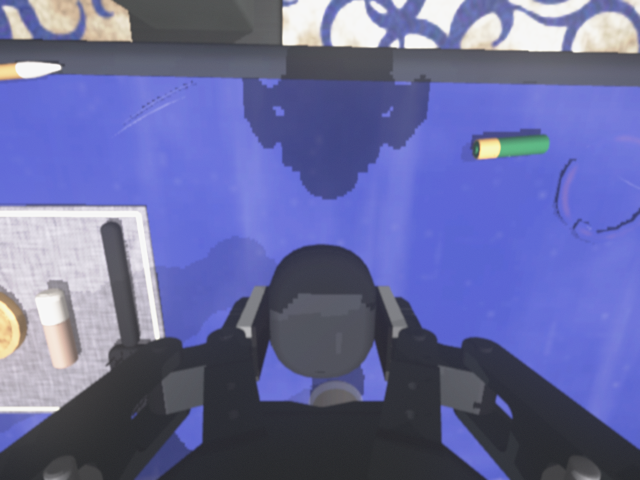

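```bash
python3 -m pendant '[[[0,-1,0],0,1],[[0,-1,0],0,1],[[0,-1,0],0,1],[[0,-1,0],0,1],[[0,-1,0],0,1],[[0,-1,0],0,1],[[0,-1,0],0,1],[[-0.35,-1,0],0,1],[[-0.35,-1,0],0,1],[[-0.35,-1,0],0,1],[[-0.35,-1,0],0,1],[[-0.35,-1,0],0,1]]'
python3 -m pendant '[[[-0.35,-1,0],0,1],[[-0.35,-1,0],0,1],[[-0.35,-1,0],0,1],[[-0.35,-1,0],0,1],[[-0.35,-1,0.2],0,1],[[-0.35,-1,0.5],0,1],[[0,-1,0.5],0,1],[[0,0,0.3],0,1],[[0,0,0],0,1]]'
python3 -c "
from h import *
go([.505,-.0948,.0095],181.1)
look('wrist','w16.png',dict(ear_case=.12,mat=.003))"
```

```text
clock: 51.62
tcp_pos: [0.4582, 0.0432, 0.1243]
orientation: [-0.0, -0.01, 1.0, -0.0]
wrist_force: [1.5, 0.2, -0.9]
finger_gap: 0.0452
clock: 52.75
tcp_pos: [0.5023, -0.0941, 0.0932]
orientation: [-0.001, -0.01, 1.0, 0.001]
wrist_force: [-0.7, -0.3, -0.5]
finger_gap: 0.0451
t 52.75 tcp [ 0.5023 -0.0941  0.0932] yaw -178.9 gap 0.0451 units [-0.14 -0.04  4.19] turn 0.0 F [-0.7 -0.3 -0.5]
ear_case wrist 0.9 [319. 310.] 12238 rect mm [494.3 -93.9] [55.8 40.5] 1.1 circ [array([494.1, -93.7]), np.float64(28.3)] px box [268 245] [375 378]
mat wrist 0.64 [446. 185.] 70767 rect mm [503.1 -17.4] [198.8 270. ] 1.1 circ [array([503.7, -16.9]), np.float64(166.9)] px box [229  97] [639 366]
```

View pics/w16.png

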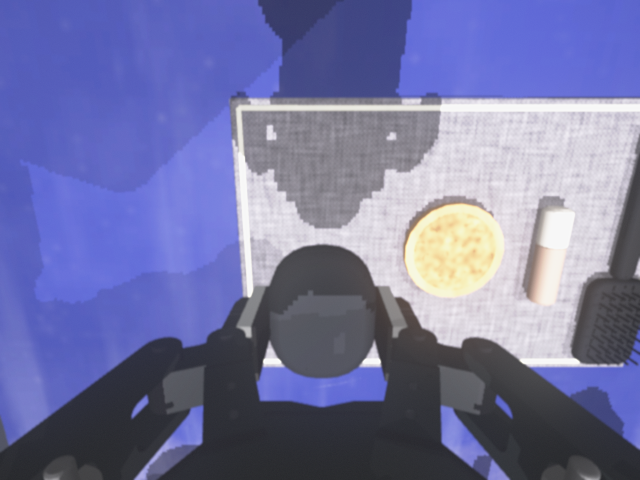

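```bash
python3 -m pendant '[[[-0.05,0,1],0,1],[[0,0,1],0,1],[[0,0,1],0,1],[[0,0,0.6],0,1],[[0,0,0.4],0,1],[[0,0,0],0,1],[[0,0,0],0,1]]'
python3 -c "
from h import *
go([.505,-.0948,.0082],181.1)"
```

```text
clock: 53.78
tcp_pos: [0.5049, -0.0945, 0.0149]
orientation: [0.001, -0.01, 1.0, -0.0]
wrist_force: [0.6, -0.4, -0.1]
finger_gap: 0.0449
t 53.77 tcp [ 0.5049 -0.0945  0.0149] yaw -178.88 gap 0.0449 units [-0.   -0.01  0.33] turn 0.0 F [ 0.6 -0.4 -0.1]
```

```bash
python3 -m pendant '[[[0,0,0.33],0,1],[[0,0,0],0,1],[[0,0,0],0,-0.5],[[0,0,0],0,-0.5],[[0,0,0],0,-0.5],[[0,0,-0.5],0,-0.5],[[0,0,-1],0,-0.5],[[0,0,-1],0,-0.5],[[0,0,-1],0,-1],[[0,0,-1],0,-1],[[0,0,-1],0,-1],[[0,0,-1],0,-1]]'
python3 -m pendant '[[[1,0.5,-1],0,-1],[[1,1,-1],0,-1],[[1,1,-1],0,-1],[[0.5,1,-1],0,-1],[[0,1,0],0,-1],[[0,0,0],0,-1]]'
python3 -c "
from inmat import *
look('wrist','w17.png',dict(lip_balm=.021,comb=.013,coaster=.013,ear_case=.020,mat=.003))
go([.42,.3,.23],181)"
```

```text
clock: 55.28
tcp_pos: [0.5044, -0.0944, 0.1391]
orientation: [0.0, -0.01, 1.0, -0.0]
wrist_force: [-0.7, 0.1, -0.3]
finger_gap: 0.0854
clock: 56.02
tcp_pos: [0.4325, -0.0049, 0.2187]
orientation: [0.001, -0.011, 1.0, -0.0]
wrist_force: [-0.2, -0.2, -0.4]
finger_gap: 0.0857
lip_balm wrist 0.66 [383. 276.] 1006 rect mm [502.7  61.6] [70.5 18.1] 1.2 circ [array([502.6,  61.3]), np.float64(35.5)] px box [373 246] [392 307]
comb wrist 0.71 [429. 270.] 2027 rect mm [502.1 122.6] [ 41.3 176.4] 84.2 circ [array([501.1, 112.6]), np.float64(88.3)] px box [410 194] [449 344]
coaster wrist 0.74 [320. 271.] 2821 rect mm [502.3  -2.4] [66.  68.4] 84.3 circ [array([502.9,  -2.7]), np.float64(35.1)] px box [292 243] [352 302]
ear_case wrist 0.89 [237. 278.] 2031 rect mm [505.1 -93.7] [61.4 48.5] 1.2 circ [array([505.2, -93.4]), np.float64(31.3)] px box [215 249] [260 302]
ear_case wrist 0.38 [433. 269.] 2336 rect mm [499.3 119.3] [ 40.7 175.3] 84.2 circ [array([498.4, 110.7]), np.float64(87.7)] px box [409 193] [449 345]
mat wrist 0.56 [315. 242.] 33790 rect mm [503.   -3.2] [200.7 299. ] 0.9 circ [array([484.4,  -3.5]), np.float64(168.4)] px box [179 180] [465 348]
t 56.33 tcp [ 0.4326 -0.0062  0.2175] yaw -178.93 gap 0.0856 units [ 0.35 15.32 -0.63] turn 0.01 F [-0.4  0.3 -0.5]
```

View pics/w17.png

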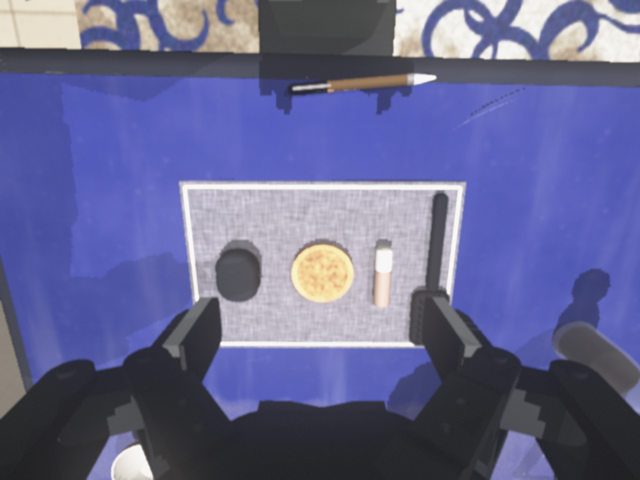

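All four flat items are in place: case at (237,276) px, coaster (322,272), balm (383,276), comb (432,270). Now locating the bottle's axis from several views.

```bash
cat > bot.py <<'E'
from h import *
from scipy.optimize import least_squares
import sys
obs=[]
for c in sys.argv[1:]:
    r=snap(c);ds=env.cut_out(c,'bottle')
    for d in ds:
        m=d['region'];
        if d['p']<.5 or m.sum()<200: continue
        ys=[y for y in np.where(m.any(1))[0]]
        pts=np.array([[ (np.where(m[y])[0].min()+np.where(m[y])[0].max())/2,y] for y in ys[2:-3]])
        print(c,round(d['p'],2),d['location'],ys[0],ys[-1],len(pts));obs.append((c,r,pts,m));break
def res(q,o):
    c,r,pts,m=o;a=proj(r,[q[0],q[1],0]);b=proj(r,[q[0],q[1],.166]);u=(b-a)/np.linalg.norm(b-a)
    return (pts-a)@np.array([-u[1],u[0]])/len(pts)**.5
# image rows vs axis tilt: fit
for S in [obs]+([[o] for o in []]):
    s=least_squares(lambda q:np.concatenate([res(q,o) for o in S]),[.55,.31],loss='soft_l1')
    print('axis xy',s.x.round(4),[round(float(np.abs(res(s.x,o)).max()*len(o[2])**.5),1) for o in S])
for c,r,pts,m in obs:
    print(c,'foot px',proj(r,[*s.x,0]).round(1),'top px',proj(r,[*s.x,.166]).round(1))
E
python3 bot.py scene side
python3 -m pendant '[[[0,1,-0.5],0,-1],[[0,1,-0.5],0,-1],[[0,1,-0.5],0,-1],[[0,1,-0.5],0,-1],[[0,1,-0.5],0,-1],[[0,1,-0.5],0,-1],[[0,1,0],0,-1],[[0,1,0],0,-1],[[0,1,0],0,-1],[[0,1,0],0,-1],[[0,1,0],0,-1],[[0,1,0],0,-1]]'
python3 -m pendant '[[[0,1,0],0,-1],[[0,1,0],0,-1],[[0,1,0],0,-1],[[0,0,0],0,-1],[[0,0,0],0,-1]]'
python3 -c "
from h import *
snap('wrist','w18.png')"
python3 bot.py scene side wrist
```

```text
scene 0.95 [237.7, 267.0] 236 297 57
side 0.61 [299.4, 194.6] 155 220 61
axis xy [0.5881 0.2997] [1.4, 0.9]
scene foot px [238.3 289.1] top px [230.1 242.4]
side foot px [299.3 217.1] top px [299.5 155.3]
clock: 58.02
tcp_pos: [0.428, 0.2348, 0.2775]
orientation: [-0.0, -0.01, 1.0, -0.0]
wrist_force: [0.5, -0.1, -0.3]
finger_gap: 0.0855
clock: 58.65
tcp_pos: [0.4267, 0.294, 0.2775]
orientation: [-0.0, -0.01, 1.0, -0.0]
wrist_force: [0.3, -0.1, 1.1]
finger_gap: 0.0855
scene 0.58 [237.6, 273.7] 236 298 58
side 0.69 [299.8, 195.1] 155 220 61
wrist 0.66 [324.9, 353.2] 298 406 104
axis xy [0.5892 0.3007] [5.5, 0.8, 3.9]
scene foot px [237.7 289. ] top px [229.4 242.3]
side foot px [299.7 217. ] top px [299.9 155.2]
wrist foot px [324.3 316. ] top px [325.5 407.6]
```

View pics/w18.png

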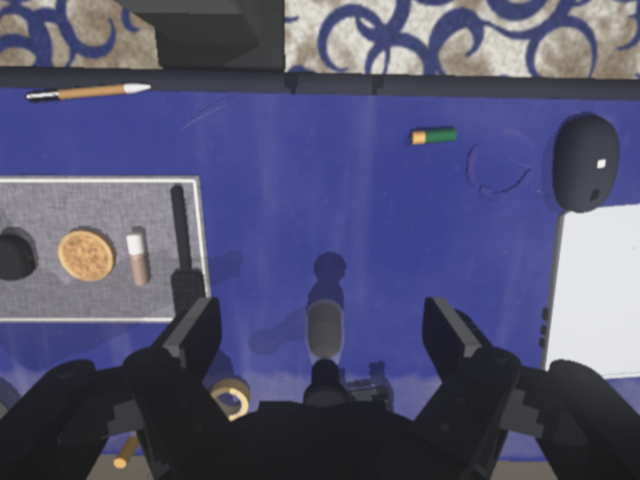

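Run:
```python
from h import *
r=snap('scene')
for p,z in [((207,258),0),((185,275),0),((165,262),0),((180,222),.1),((180,222),.13),((157,236),.1),((200,240),.1)]: print(p,z,toplane(r,p,z).round(3))
cv2.imwrite('pics/c18.png',cv2.resize(r['color'][190:320,130:290],None,fx=4,fy=4))
go([.589,.3005,.2],181.1)
```

```text
(207, 258) 0 [0.713 0.311 0.   ]
(185, 275) 0 [0.699 0.379 0.   ]
(165, 262) 0 [0.763 0.399 0.   ]
(180, 222) 0.1 [0.765 0.337 0.1  ]
(180, 222) 0.13 [0.737 0.346 0.13 ]
(157, 236) 0.1 [0.758 0.399 0.1  ]
(200, 240) 0.1 [0.689 0.327 0.1  ]
t 59.05 tcp [0.4269 0.2939 0.2778] yaw -178.91 gap 0.0852 units [-8.11  0.18  3.89] turn -0.0 F [0.4 0.6 0.3]
```

View pics/c18.png

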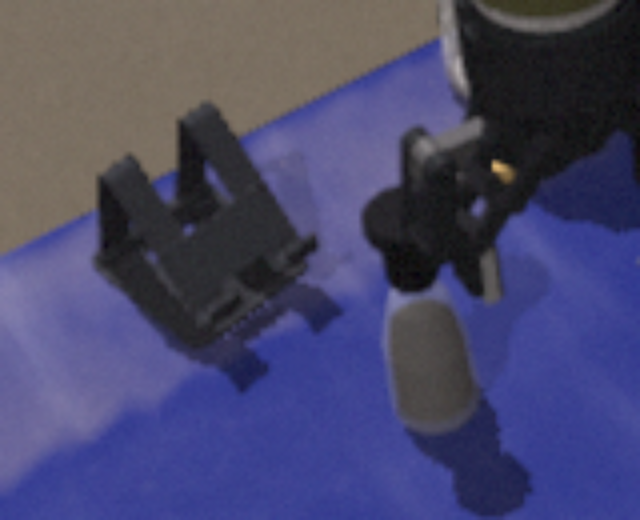

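The stand is about 10 cm behind the bottle, so it's clear. Moving over the bottle at height, then checking.

```bash
python3 -m pendant '[[[-1,0.02,0],0,-1],[[-1,0.02,0],0,-1],[[-1,0.02,0],0,-1],[[-1,0.02,0],0,-1],[[-1,0.02,0],0,-1],[[-1,0.02,0],0,-1],[[-1,0.02,0],0,-1],[[-1,0.02,0],0,-1],[[-0.1,0,0],0,-1],[[0,0,1],0,-1],[[0,0,1],0,-1],[[0,0,0],0,-1]]'
python3 -c "
from h import *
r=snap('wrist','w19.png')
go([.589,.3005,.123],181.1)
for z in(0,.112,.145,.166):print(z,proj(r,[.589,.3005,z]).round(1))"
```

```text
clock: 60.55
tcp_pos: [0.587, 0.3002, 0.2361]
orientation: [-0.002, -0.01, 1.0, -0.001]
wrist_force: [0.3, -0.0, -0.5]
finger_gap: 0.085
t 60.6 tcp [0.5877 0.3004 0.2374] yaw -178.87 gap 0.0852 units [-0.08  0.01  5.72] turn 0.0 F [-0.1  0.1  1.2]
0 [321.9 207.4]
0.112 [321.7 234.1]
0.145 [321.6 246.4]
0.166 [321.6 256. ]
```

View pics/w19.png

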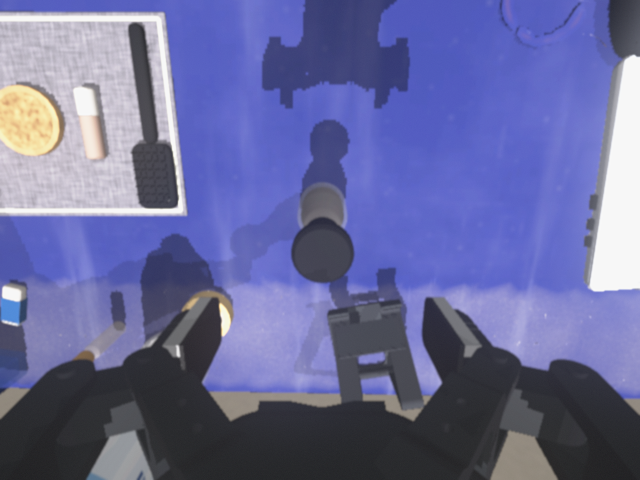

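Stopper centred at (322,252), lined up to within about 2 mm. Descend and grip.

```bash
python3 -m pendant '[[[0,0,1],0,-1],[[0,0,1],0,-1],[[0,0,1],0,-1],[[0,0,1],0,-1],[[0,0,1],0,-1],[[0,0,0.7],0,-1],[[0,0,0],0,-1],[[0,0,0],0,-1]]'
python3 -m pendant '[[[0,0,0],0,1],[[0,0,0],0,1],[[0,0,0],0,1],[[0,0,0],0,1],[[0,0,0],0,1],[[0,0,0],0,1],[[0,0,0],0,1],[[0,0,0],0,1]]' 40
python3 -c "
from h import *
go([.588,.3005,.123],181.1)
snap('wrist','w20.png')"
```

```text
clock: 61.6
tcp_pos: [0.5893, 0.3008, 0.1248]
orientation: [0.001, -0.01, 1.0, 0.0]
wrist_force: [0.4, 0.2, 0.2]
finger_gap: 0.0854
clock: 62.6
tcp_pos: [0.5891, 0.3007, 0.1243]
orientation: [0.001, -0.01, 1.0, 0.0]
wrist_force: [-1.3, 0.2, 4.8]
finger_gap: 0.0397
t 62.6 tcp [0.5891 0.3007 0.1243] yaw -178.88 gap 0.0397 units [ 0.06 -0.01  0.07] turn 0.0 F [-1.3  0.2  4.8]
```

View pics/w20.png

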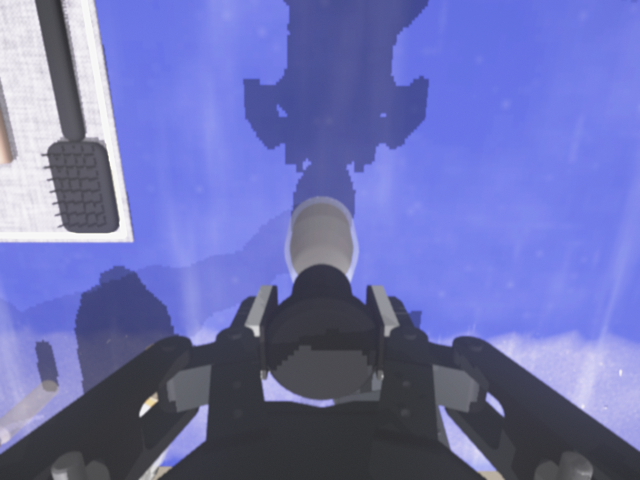

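```bash
python3 -m pendant '[[[0,0,-0.3],0,1],[[0,0,-0.5],0,1],[[0,0,-0.7],0,1],[[0,0,-0.7],0,1],[[0,0,-0.7],0,1],[[0,0,-0.7],0,1],[[0,0,-0.4],0,1],[[0,0,0],0,1]]'
python3 -c "
from h import *
go([.5027,-.0025,.2],181.1)
r=snap('side');cv2.imwrite('pics/d21.png',cv2.resize(r['color'][100:300,200:400],None,fx=3,fy=3))
r=snap('scene');cv2.imwrite('pics/s21.png',cv2.resize(r['color'][190:320,130:330],None,fx=3,fy=3))"
```

```text
clock: 63.65
tcp_pos: [0.5891, 0.3007, 0.2045]
orientation: [0.001, -0.01, 1.0, 0.0]
wrist_force: [0.8, 0.6, -2.5]
finger_gap: 0.0394
t 63.65 tcp [0.5891 0.3007 0.2045] yaw -178.88 gap 0.0394 units [  4.62 -15.07   0.21] turn 0.0 F [ 0.8  0.6 -2.5]
```

View pics/d21.png

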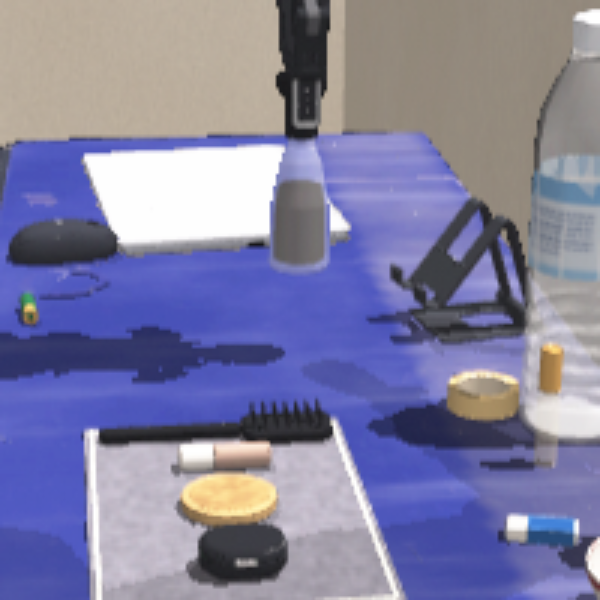

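View pics/s21.png

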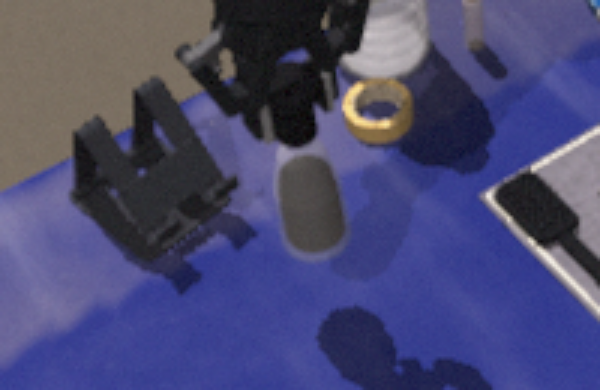

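Bottle hangs upright. Carrying it over the coaster with a gentle start and stop.

```bash
python3 -m pendant '[[[0.15,-0.3,0],0,1],[[0.25,-0.6,0],0,1],[[0.3,-0.9,0],0,1],[[0.3,-0.9,0],0,1],[[0.3,-0.9,0],0,1],[[0.3,-0.9,0],0,1],[[0.3,-0.9,0],0,1],[[0.3,-0.9,0],0,1],[[0.3,-0.9,0],0,1],[[0.3,-0.9,0],0,1],[[0.3,-0.9,0],0,1],[[0.3,-0.9,0],0,1]]'
python3 -m pendant '[[[0.3,-0.9,0],0,1],[[0.3,-0.9,0],0,1],[[0.3,-0.9,0],0,1],[[0.15,-0.9,0],0,1],[[0.1,-0.9,0],0,1],[[0.1,-0.5,0],0,1],[[0,-0.3,0],0,1],[[0,0,0],0,1],[[0,0,0],0,1]]'
python3 -c "
from h import *
go([.5027,-.0025,.14],181.1)"
python3 bot.py side scene
python3 -c "
from h import *
snap('wrist','w22.png')"
```

```text
clock: 65.25
tcp_pos: [0.5242, 0.1001, 0.2037]
orientation: [0.0, -0.01, 1.0, -0.0]
wrist_force: [0.6, -0.4, -2.7]
finger_gap: 0.0397
clock: 66.38
tcp_pos: [0.5017, -0.0048, 0.2037]
orientation: [-0.0, -0.01, 1.0, 0.0]
wrist_force: [0.4, 0.1, -0.7]
finger_gap: 0.0399
t 66.38 tcp [ 0.5017 -0.0048  0.2037] yaw -178.85 gap 0.0399 units [-0.05  0.12  3.18] turn 0.01 F [ 0.4  0.1 -0.7]
scene 0.76 [373.3, 212.0] 173 236 59
axis xy [ 0.7693 -0.2757] [2.9]
scene foot px [374.6 151.8] top px [379.5 103.9]
```

View pics/w22.png

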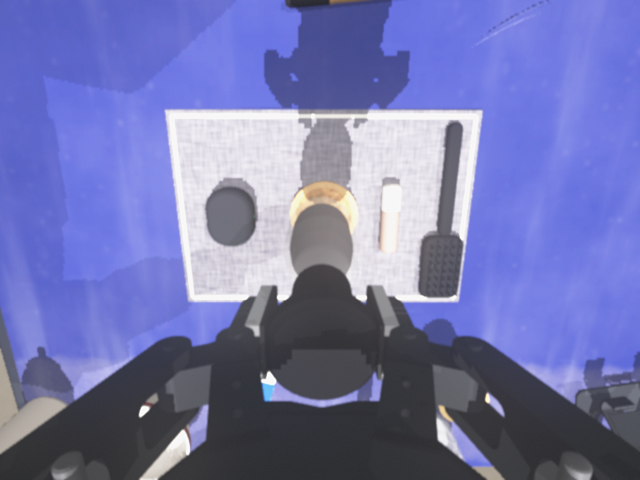

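```bash
python3 -m pendant '[[[-0.05,0.12,0.5],0,1],[[0,0,0.7],0,1],[[0,0,0.7],0,1],[[0,0,0.5],0,1],[[0,0,0.3],0,1],[[0,0,0],0,1],[[0,0,0],0,1]]'
sed -i 's/\[.55,.31\]/[.503,-.003]/' bot.py; python3 bot.py scene; python3 bot.py side;
python3 -c "
from h import *
go([.5027,-.0025,.1373],181.1)
snap('wrist','w23.png')
r=snap('side');cv2.imwrite('pics/d23.png',cv2.resize(r['color'][150:300,200:400],None,fx=4,fy=4))
r=snap('scene');cv2.imwrite('pics/s23.png',cv2.resize(r['color'][150:300,280:480],None,fx=4,fy=4))"
```

```text
clock: 67.5
tcp_pos: [0.503, -0.0029, 0.1501]
orientation: [0.0, -0.01, 1.0, -0.0]
wrist_force: [-0.9, -0.4, -1.2]
finger_gap: 0.04
scene 0.81 [371.2, 224.9] 191 251 56
axis xy [ 1.8973 -1.3816] [3.2]
scene foot px [394.4 -61. ] top px [398.3 -99.6]
side 0.68 [275.9, 238.8] 184 263 75
axis xy [ 0.4891 -0.169 ] [6.2]
side foot px [274.2 309.5] top px [272.9 226.4]
t 67.7 tcp [ 0.5029 -0.0029  0.1501] yaw -178.88 gap 0.0397 units [0.01 0.02 0.64] turn 0.0 F [-0.2 -0.9 -1.8]
```

View pics/d23.png

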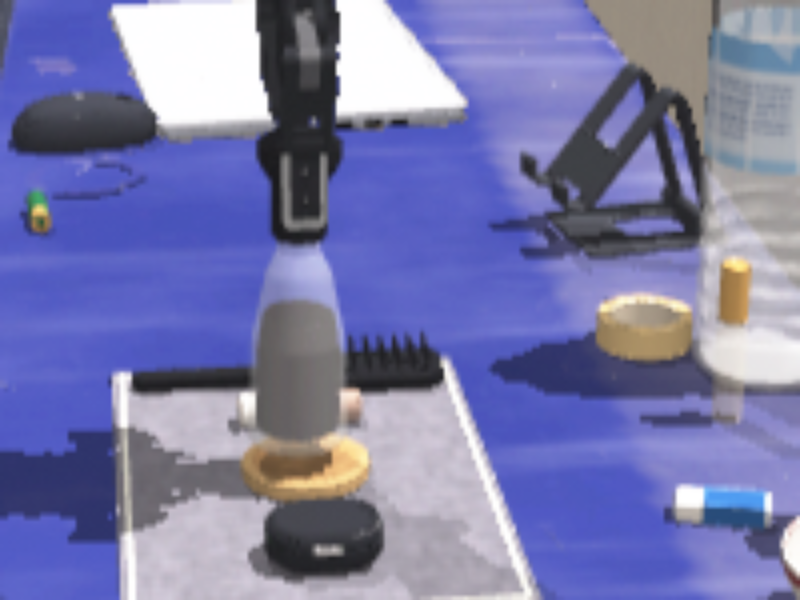

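View pics/s23.png

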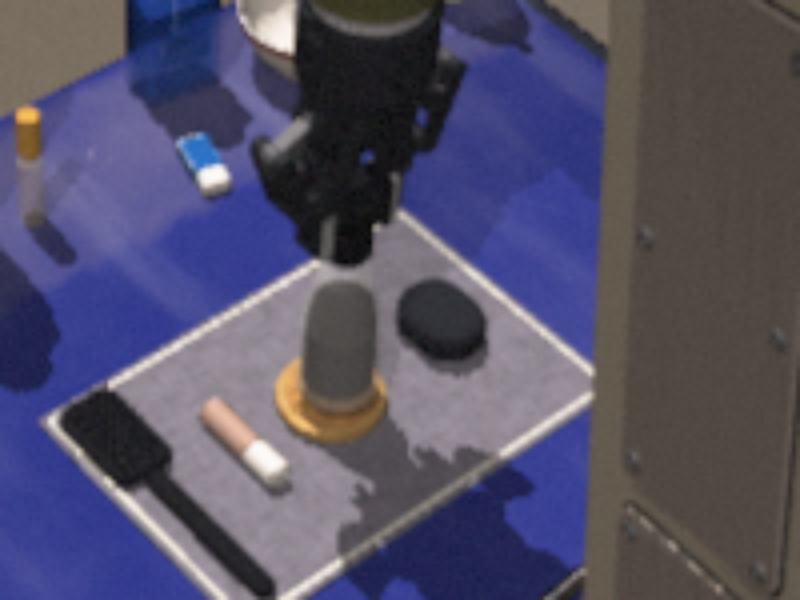

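View pics/w23.png

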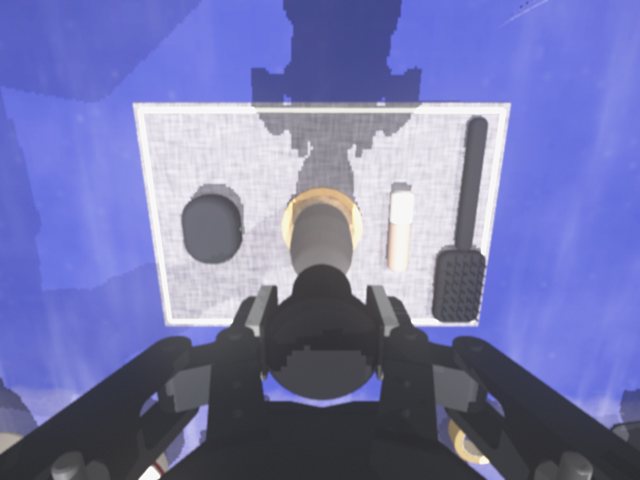

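In the side view the bottle foot is a few mm robot-ward of the coaster's centre (crop columns about 299 vs 307). Quantifying.

Run:
```python
from h import *
r=snap('side')
b=env.cut_out('side','bottle')[0];c=env.cut_out('side','coaster')[0]
m=b['region'];ys=np.where(m.any(1))[0];print(ys[0],ys[-1])
for y in range(ys[0],ys[-1]+1,5):
    x=np.where(m[y])[0];print(y,x.min(),x.max(),(x.min()+x.max())/2)
xs=np.where(c['region'].any(0))[0];ry=np.where(c['region'].any(1))[0];print('coaster',c['p'],xs.min(),xs.max(),(xs.min()+xs.max())/2,ry.min(),ry.max())
for X in(.495,.499,.503,.507):print(X,[proj(r,[X,-.0025,z]).round(1) for z in(.01,.03,.08,.15)])
t=np.linspace(0,6.28,60);q=np.array([proj(r,[.5027+.034*np.cos(a),-.0025+.034*np.sin(a),.013]) for a in t]);print('model coaster cols',q[:,0].min(),q[:,0].max())
```

```text
184 264
184 266 268 267.0
189 264 284 274.0
194 267 269 268.0
199 268 269 268.5
204 268 269 268.5
209 268 279 273.5
214 268 280 274.0
219 266 282 274.0
224 265 283 274.0
229 264 284 274.0
234 263 285 274.0
239 263 285 274.0
244 263 286 274.5
249 262 286 274.0
254 262 286 274.0
259 263 285 274.0
264 273 275 274.0
coaster 0.7 261 291 276.0 261 275
0.495 [array([271.4, 265.4]), array([271.3, 256.8]), array([270.9, 234.9]), array([270.3, 202.9])]
0.499 [array([273.3, 265.3]), array([273.2, 256.8]), array([272.8, 234.8]), array([272.3, 202.9])]
0.503 [array([275.2, 265.3]), array([275.1, 256.7]), array([274.7, 234.7]), array([274.3, 202.8])]
0.507 [array([277.1, 265.2]), array([277. , 256.6]), array([276.7, 234.7]), array([276.2, 202.7])]
model coaster cols 258.880912336368 291.1257120100024
```

```bash
python3 -m pendant '[[[-0.1,0.02,0.2],0,1],[[0,0,0.2],0,1],[[0,0,0.12],0,1],[[0,0,0.08],0,1],[[0,0,0],0,1],[[0,0,0],0,1]]'
python3 -c "
from h import *
go([.505,-.0025,.1373],181.1)"
```

```text
clock: 68.75
tcp_pos: [0.5046, -0.0024, 0.1377]
orientation: [0.0, -0.01, 1.0, -0.0]
wrist_force: [-1.2, 0.9, -2.7]
finger_gap: 0.0399
t 68.75 tcp [ 0.5046 -0.0024  0.1377] yaw -178.88 gap 0.0399 units [-0.02 -0.01  0.02] turn 0.0 F [-1.2  0.9 -2.7]
```

```bash
python3 -m pendant '[[[0,0,0.05],0,1],[[0,0,0],0,1],[[0,0,0],0,1]]'; python3 -m pendant '[[[0,0,0.05],0,1],[[0,0,0],0,1],[[0,0,0],0,1]]'
```

```text
clock: 69.12
tcp_pos: [0.5051, -0.0024, 0.1374]
orientation: [0.001, -0.01, 1.0, -0.0]
wrist_force: [-0.6, -0.3, 4.6]
finger_gap: 0.0397
clock: 69.5
tcp_pos: [0.5058, -0.0024, 0.1373]
orientation: [0.002, -0.01, 1.0, -0.0]
wrist_force: [-1.1, 0.3, 10.2]
finger_gap: 0.0394
```

```bash
python3 -m pendant '[[[0,0,-0.06],0,1],[[0,0,0],0,1],[[0,0,0],0,1]]'; python3 -m pendant '[[[0,0,0],0,0],[[0,0,0],0,-0.3],[[0,0,0],0,-0.6],[[0,0,0],0,-1],[[0,0,0],0,-1],[[0,0,0],0,-1],[[0,0,0],0,-1]]' 20
python3 -m pendant '[[[0,0,-0.3],0,-1],[[0,0,-0.6],0,-1],[[0,0,-1],0,-1],[[0,0,-1],0,-1],[[0,0,-1],0,-1],[[0,0,-1],0,-1],[[0,0,-1],0,-1],[[0,0,-1],0,-1],[[0,0,0],0,-1]]'
python3 -c "
from inmat import *
go([.4,-.0025,.3],181.1)
snap('wrist','w24.png')
r=snap('side');cv2.imwrite('pics/d24.png',cv2.resize(r['color'][150:300,200:400],None,fx=4,fy=4))"
```

```text
clock: 69.88
tcp_pos: [0.5051, -0.0024, 0.1373]
orientation: [0.001, -0.01, 1.0, -0.0]
wrist_force: [-0.3, 0.9, 4.9]
finger_gap: 0.0397
clock: 70.75
tcp_pos: [0.5046, -0.0024, 0.1369]
orientation: [0.0, -0.01, 1.0, -0.0]
wrist_force: [-0.5, -0.4, -0.7]
finger_gap: 0.0856
clock: 71.88
tcp_pos: [0.5057, -0.0025, 0.2772]
orientation: [0.002, -0.01, 1.0, -0.0]
wrist_force: [-0.0, 0.0, -1.2]
finger_gap: 0.0854
t 71.88 tcp [ 0.5057 -0.0025  0.2772] yaw -178.88 gap 0.0854 units [ 5.28  0.1  -1.16] turn 0.0 F [-0.   0.  -1.2]
```

View pics/d24.png

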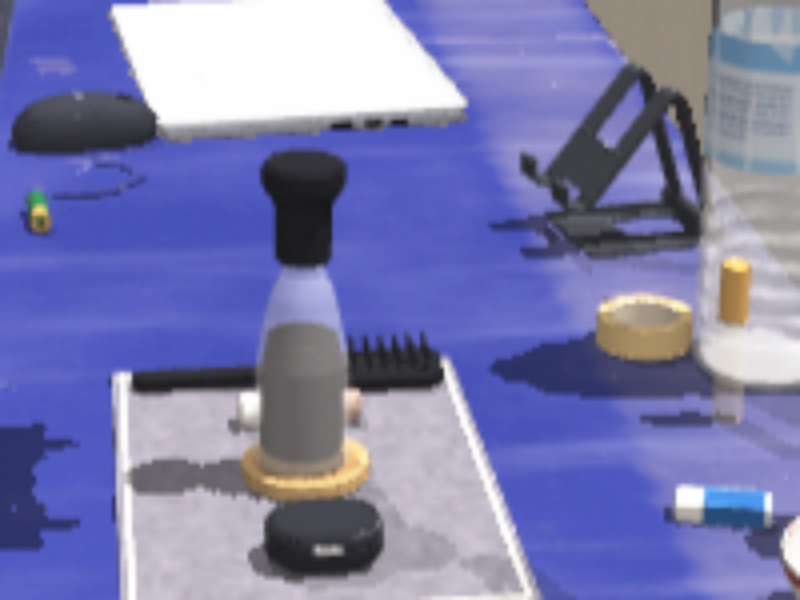

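View pics/w24.png

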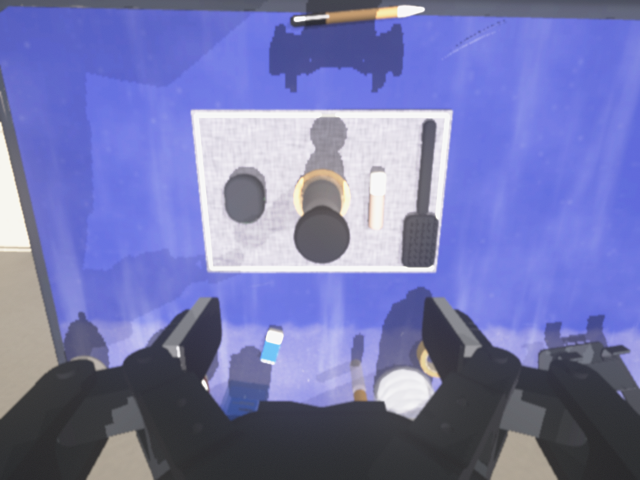

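Bottle stands upright: in the side crop, foot at column 303 and coaster at 306. One numeric check of everything before handing in.

```bash
python3 bot.py scene side
python3 - <<'E'
from inmat import *
r=look('wrist',None,dict(coaster=.013,comb=.013,lip_balm=.021,ear_case=.022,eraser=.012,vial=0))
for n,p in dict(coaster=(.5027,-.0025),comb=(.502,.122),lip=(.503,.0635),case=(.505,-.0937)).items(): print(n,im(p))
look('scene','s25.png',dict(tape_roll=.019,eraser=.012,vial=.094,coaster=.013,ear_case=.02))
look('side',None,dict(tape_roll=.019,eraser=.012,vial=.094))
go([.4,0,.3])
E
```

```text
scene 0.9 [367.5, 228.0] 196 254 54
side 0.87 [276.6, 236.6] 187 269 78
axis xy [ 0.5043 -0.0041] [1.1, 1.1]
scene foot px [361.9 250.9] top px [366.6 203.2]
side foot px [275.9 269.8] top px [274.9 195.5]
coaster wrist 0.79 [319. 178.] 665 rect mm [494.7  -2.9] [52.2 66.9] 1.1 circ [array([502.9,  -2.7]), np.float64(34.4)] px box [293 171] [349 215]
comb wrist 0.68 [422. 227.] 2880 rect mm [502.  119.5] [175.   42.5] 0.5 circ [array([502.3, 117.2]), np.float64(87.9)] px box [402 124] [438 270]
comb wrist 0.19 [272. 352.] 557 rect mm [709.  -66.8] [22.4 54.4] 74.6 circ [array([709., -67.]), np.float64(27.7)] px box [260 332] [282 367]
lip_balm wrist 0.9 [376. 204.] 792 rect mm [503.7  62. ] [67.4 17.5] 0.7 circ [array([503.8,  62.5]), np.float64(34.0)] px box [368 174] [384 231]
lip_balm wrist 0.59 [323. 229.] 3982 rect mm [530.7  -2.2] [107.7  67.8] 1.1 circ [array([530.8,  -2.8]), np.float64(54.4)] px box [293 179] [349 267]
ear_case wrist 0.81 [241. 202.] 1746 rect mm [505.2 -93.6] [46.8 58.1] 88.3 circ [array([505.7, -91.6]), np.float64(29.9)] px box [223 177] [263 226]
ear_case 
[... 1105 characters left out ...]
pe_roll side 0.53 [359. 232.] 345 rect mm [716.6 140.8] [100.   55.4] 76.9 circ [array([719.7, 139.9]), np.float64(50.4)] px box [349 224] [372 240]
eraser side 0.56 [381. 276.] 222 rect mm [710.6 -81. ] [40.2 50.7] 83.8 circ [array([709.7, -81. ]), np.float64(28.2)] px box [368 272] [392 281]
eraser side 0.39 [275. 272.] 265 rect mm [502.3 -19.9] [63.5 68.3] 88.9 circ [array([503.1, -15.2]), np.float64(40.3)] px box [259 261] [291 275]
vial side 0.68 [382. 235.] 335 rect mm [716.8 -52.9] [217.4  16.8] 74.2 circ [array([716.2, -52.8]), np.float64(108.7)] px box [377 215] [387 256]
t 73.03 tcp [ 0.5046 -0.0023  0.2749] yaw -178.88 gap 0.0855 units [ 5.23  0.22 -1.26] turn None F [0.4 0.  1.1]
```

View pics/s25.png

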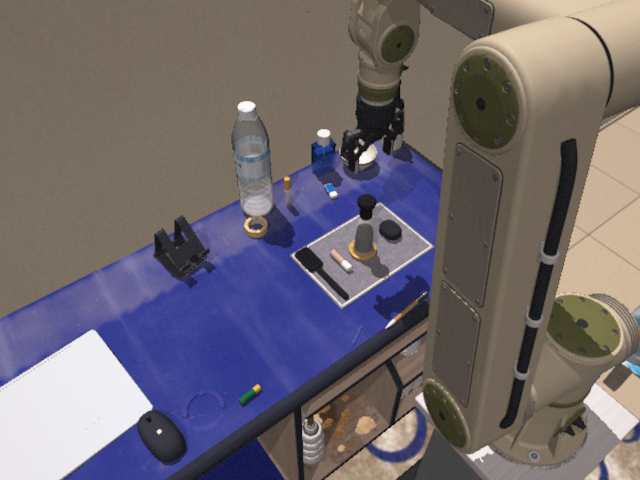

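Everything is within tolerance and the bystanders are unmoved. Handing in.

```bash
python3 -c "
from h import *
print(env.hand_in())"
```

```text
the job is handed in; nothing more can be done
None
```

I laid everything out in the order you gave and handed the job in at about 73 s of the 134 s allowed. My last camera checks put every item within its limits; the hand-in itself reports no verdict.

| Item | Last measured position (mat frame, x / y in mm) | Allowed |
|---|---|---|
| Coaster | -0.5 / 0.3 | within 12 of the centre |
| Comb | 1.3 / 124.8, along the mat | x within 15, y 104 to 141 |
| Lip balm | 1.1 / 66.3, along the mat | x within 15, y 50 to 84 |
| Earphone case | 0.0 / -90.9 | x within 15, y -107 to -77 |
| Bottle | upright, about 2 mm off the coaster's axis | within 9 mm of the axis |

- **Others on the desk:** the vial, eraser and tape roll showed no noticeable movement, and the gripper was well above everything at hand-in. In the last round the scene camera missed the tape roll and only the side camera measured it, though it looked unmoved in the scene picture.
- **Disagreements:** separate views differed by 1 to 4 mm. Just before release, the side camera put the bottle 1.5 to 4 mm too close to the robot, so I shifted it 2 mm before lowering. The network also gave a few stray detections, such as a second "comb" on the eraser, which I ignored.

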